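# Batch voltage test in a drawer tester

## Task

Run one batch on the voltage tester: set its numbered sleeve to 5, take every module out of the deep parts bin and stand them all on their backs in the test drawer, push the drawer fully shut and press the start button. Then turn the sleeve back to 0 before you open the drawer, pull the drawer out and move all the modules onto the shallow tested-parts tray, standing on their backs. Leave the drawer pulled out, the sleeve at 0 and the other things on the bench where they are.

Things in the scene. Friction and masses are not known exactly. Their poses are not given: they have to be found in the camera images.
- tester: Grey bench tester, fixed case 240 deep (x) x 270 wide (y) x 96 mm high (z), drawer in its front, controls on its flat top; place and yaw vary. Origin: middle of the case's lower front edge, on the bench; x points from the front back into the case, y left, z up. On top: numbered sleeve (axis x 66, y +62 mm), start button (x 66, y -78 mm), a meter housing 30 mm high behind them (x 180 to 230 mm).
- sleeve (a joint): Black upright knurled sleeve on the tester's top, 50 mm across, 42 mm high, foot 98 mm above the bench. In rad: number 0 at 0, 0.419 (24 degrees) a number, 5 at 2.094, stops at 0 and 8 (3.351). Grows clockwise seen from above; clicks into the nearest number when let go. Its white mark points to number n on the white plate at 96 - 24 n degrees anticlockwise from the tester's x axis.
- sleeve_grip (a point): Point on the sleeve's axis at the height to grip it, 26 mm above its foot, 124 mm above the bench; nothing stands within 65 mm of the axis in front and to the sides, the meter housing begins 113 mm behind it.
- drawer (a joint): Test drawer sliding straight out of the tester's front (along the tester's -x): 0 shut, 0.140 m fully pulled out. Slides with about 2 N of friction and stays where it is left. At the start it stands partly or fully open.
- drawer_handle (a point): Middle of the drawer's steel bar handle, 68 mm above the bench: bar 120 mm long (along the tester's y), 12 mm thick, 14 mm high, 36 mm clear of the drawer's front panel, whose top is 84 mm above the bench; its two stays are 55 mm either side of the middle. Axes as the tester's.
- drawer_floor (a point): Middle of the drawer floor's upper face, 14 mm above the bench; axes as the tester's; moves with the drawer. Clear inside 110 mm (x) by 228 mm (y); side and back walls 36 mm above the floor; a stop strip 20 mm high, 10 mm thick in front, then the front panel, 70 mm above the floor. Fully out, the back wall is 14 mm clear of the case. Three modules fit side by side, long sides along x, 70 mm apart.
- start (a joint): Start button on the tester's top, a green round cap in a steel collar, spring loaded: 0 up, 0.006 m fully pressed (about 5 N); counts as pressed beyond 0.004 m.
- start_top (a point): Middle of the start button's cap, upper face, 118 mm above the bench when up; the cap is 34 mm across.
- parts_bin: Deep parts bin of grey plastic, fixed: 240 (x) x 150 (y) x 55 mm high, walls and floor 5 mm. Origin: centre of the underside. The modules stand in it at the start. Left or right of the tester, changing with the tray from run to run.
- tested_tray: Shallow light-metal tray for tested parts with a dark mat, fixed: 250 (x) x 160 (y) x 18 mm high, walls and floor 4 mm. Origin: centre of the underside. Three modules fit side by side, 72 mm apart along x, their long sides along y.
- module0: Light grey stepped rail module standing on its back, about 0.24 kg: foot 90 (x) x 54 (y) x 30 mm high, on its middle a nose 40 (x) x 54 (y) mm that rises to 66 mm. Origin: centre of the underside; z up. Can be gripped by the nose, 40 mm across along x, above the 30 mm high shoulders. Two or three modules are present, all alike.
- module1: Another module, same as module0 (may be absent).
- module2: Another module, same as module0 (may be absent).
- multimeter: Black hand multimeter lying on the bench, 165 x 80 x 36 mm, origin: centre of the underside. Not part of the job.
- tape_roll: Roll of black tape lying flat, 104 mm across, 25 mm high, origin: centre of the underside. Not part of the job.
- screwdriver: Screwdriver with a red handle, 200 mm long, lying on the bench, origin near its middle. Not part of the job.
Things that resemble listed ones, but are neither listed nor needed, are in the scene too. What is shaped like the module2 but blue is not meant.

How it is judged (in metres and radians):
On the way, in this order (a step that is already met when the one before it is completed fails the run):
1. the sleeve clicked in at 5, all modules standing in the drawer, the drawer fully shut (value of joint sleeve between 1.974 and 2.214 rad and x of module0 in the frame of drawer_floor between -0.062 and 0.062 m and y of module0 in the frame of drawer_floor between -0.113 and 0.113 m and z of module0 in the frame of drawer_floor between -0.006 and 0.006 m and angle between each of module0, module1, module2's own z axis and vertical below 0.12 rad and x of module1 in the frame of drawer_floor between -0.062 and 0.062 m and y of module1 in the frame of drawer_floor between -0.113 and 0.113 m and z of module1 in the frame of drawer_floor between -0.006 and 0.006 m and x of module2 in the frame of drawer_floor between -0.062 and 0.062 m and y of module2 in the frame of drawer_floor between -0.113 and 0.113 m and z of module2 in the frame of drawer_floor between -0.006 and 0.006 m and value of joint drawer below 0.006 m), for 0.2 s.
2. start button pressed with the drawer shut, the modules inside and the sleeve at 5 (all of step 1 and value of joint start above 0.004 m), for 0.02 s.
3. sleeve turned back to 0 with the drawer still shut (value of joint sleeve below 0.12 rad and value of joint drawer below 0.006 m), for 0.2 s.
4. drawer pulled out (value of joint sleeve below 0.12 rad and value of joint drawer above 0.1 m), for 0.2 s.
At the end, for the whole second after the job is handed in: All modules present stand on their backs (within 0.12 rad) on the floor of the tested-parts tray, at rest; the sleeve is at 0 (within 0.12 rad) and the drawer is pulled out by more than 100 mm (all of step 4 and x of module0 in the frame of tested_tray between -0.12 and 0.12 m and y of module0 in the frame of tested_tray between -0.075 and 0.075 m and z of module0 in the frame of tested_tray between -0.002 and 0.01 m and angle between each of module0, module1, module2's own z axis and vertical below 0.12 rad and x of module1 in the frame of tested_tray between -0.12 and 0.12 m and y of module1 in the frame of tested_tray between -0.075 and 0.075 m and z of module1 in the frame of tested_tray between -0.002 and 0.01 m and x of module2 in the frame of tested_tray between -0.12 and 0.12 m and y of module2 in the frame of tested_tray between -0.075 and 0.075 m and z of module2 in the frame of tested_tray between -0.002 and 0.01 m and linear speed of each of module0, module1, module2 below 0.02 m/s); the robot touches nothing.
It fails at once if the multimeter was pushed more than 40 mm from its place (distance of multimeter from where it was at the start of the episode above 0.04 m).
It fails at once if the tape roll was pushed more than 40 mm from its place (distance of tape_roll from where it was at the start of the episode above 0.04 m).
It fails at once if the screwdriver was pushed more than 40 mm from its place (distance of screwdriver from where it was at the start of the episode above 0.04 m).
Of module0, module1, module2 only 2 to 3 are there at a start; the rules pass over those that are not, and their reading is None.
At some moment in a run one of module0, module1, module2 may be knocked a few centimetres aside while the robot is not near it.
It also fails if it takes over 210 s, if anything falls off the work surface, if the arm or the gripper's body presses on something with over 40 N, if the wrist force passes 120 N, or if a joint passes its speed limit or range.

## Robot

A 6-joint arm with a two-finger parallel gripper is mounted at the origin on the work surface. World frame = base frame: x ahead of the robot, y to its left, z up, the work surface at z = 0. Lengths are in mm, angles in rad, forces in N, time in s.
With the tool pointing down it reaches from about 300 to 775 mm from the base axis. Payload 14.6 kg.
Tool frame: the origin (TCP) lies between the finger pads; the fingertips stand 22 mm ahead of it and the grasp point (between the pads) lies 3 mm ahead of it (manip.tcp_to_tips is the distance from the TCP to the fingertips, in mm); y points along the fingers, z is the direction in which the jaws open and shut, and the axes are right-handed (so a half turn about y gives the same grasp; the last joint's range is limited). The gripper opens to 94 mm and grips with 3 to 60 N. Pads are 16 mm wide; open, the fingers measure 119 mm over their backs; the gripper's body (75 mm by 177 mm) begins 78 mm behind the grasp point.
Start: joints at [-1.168, 0.3, 1.521, -0, 1.321, -0.067], TCP at [248.981, -490.406, 204.546] pointing down, gripper open.
Joint ranges: [-3.03, 3.03], [-0.79, 2.21], [0.23, 2.52], [-1.04, 4.18], [0, 3.07], [-2.55, 2.55]. Speed limits (rad/s): [2.22, 2.22, 2.57, 3.14, 3.14, 3.14].

## Interface

Orientations are given as [roll, pitch, yaw] about the fixed x, y, z axes, in that order (R = Rz(yaw) Ry(pitch) Rx(roll)).
In Python, from cell import manip gives the robot as it stands.
- The arm moves only by the shell command python3 -m jog 'ROWS' [OPENING] [FORCE]. ROWS is JSON, one flat list of numbers, 6 for each row, row after row: the shift along the tool's x, y, z in mm, then the turn, a rotation vector about the tool's x, y, z in degrees. A call has 1 to 10 rows; each row is the pose to reach, as a shift and turn from the pose commanded when the call began, along the tool's axes at that moment; what a row does not reach only later rows make up. A row lasts 1/12 s, in which the tool goes at most 41.7 mm and 7.16 degrees, less where a joint would pass 70% of its speed; a pose out of reach is approached as far as the arm can. A call with a gripper value outside its range is refused whole. OPENING is the finger opening in mm, from 0 to 94, set as the call begins (- or left out, the last holds). The fingers move at their own pace and stop on an object; FORCE is the grip in N (left out, the last holds). Time passes only in rows, so rows that repeat a pose let the fingers close. It gives the time, the measured TCP pose, the force and the opening at its end, in the units of the state.
- manip.read_state(): the state, without advancing time (a new reading comes with each control period).
- manip.camera(name): name is "scene" or "side" or "wrist"; returns a dict with "img" (400x640x3 uint8, red, green, blue), "intrinsics" (3x3 intrinsics, pixels), "origin" and "orientation" of the camera in the world. Camera axes: x right, y down, z forward; pixel columns grow to the right and rows downward; lengths in mm; the calibration is good to about 2 mm. The wrist camera is an equidistant fisheye: a pixel r from the principal point sees the ray r / f radians off the axis. A picture is of the moment at which its call begins. There is no depth.
- manip.sign_off(): hands the job in, once; it reports no verdict.
Trained networks look in a picture, given as the dict that the camera call returned (one of the last four; its "shot" number tells which), for a name from the list of things; names that differ only in an ending like _2 or _b are one class to them, and where a whole thing is asked for, a point or a joint stands for the part that bears it (a point fixed in the world has none). Each returns a list of dicts, best first, with "score" (0 to 1); they miss things now and then, are a little off and sometimes report something else, mostly with a low value. They report only what shows in the picture. A call takes as long as a camera call. They do not tell look-alikes from the thing itself.
- manip.masks_of(thing, picture): "pixels" (400x640 bool, what is visible of it) and "xy" ([column, row] in pixels, amid what is visible of it).
- manip.tip_of(thing, picture): "xy" ([column, row] in pixels: a listed point, or the origin of a listed thing).
The state is a dict: "clock": time; "joints": joint angles; "qd": joint speeds; "effort": joint torques, N m; "eef_pos": TCP position; "eef_rot": TCP orientation; "wrist_force": force on the tool from outside, world axes, zero at the start; "moment": the same for the moment, N m; "finger_gap": finger opening in mm.
Only numpy, scipy, OpenCV 4.12 (cv2) and the standard library are available. Lean on these libraries where they do the work, as an engineer would, in place of code of your own. Each camera call takes 0.05 s, during which the arm holds its last target.

## Working session

There is one attempt and no reset: what is moved stays moved. The work goes in short steps, Python scripts to look and compute and a shell command to move; the robot and the scene stay as the last step left them, time stands still between calls to the robot, and variables do not carry over. Pictures are saved under pics/ and viewed, and the job is handed in when it is done.

```bash
ls -la; mkdir -p pics; cat > h.py <<'E'
import numpy as np, cv2
from cell import manip
from scipy.spatial.transform import Rotation as R
def save(p,name,crop=None,scale=1):
    im=p["img"][:,:,::-1]
    if crop: x0,y0,x1,y1=crop; im=im[y0:y1,x0:x1]
    if scale!=1: im=cv2.resize(im,None,fx=scale,fy=scale,interpolation=cv2.INTER_CUBIC)
    cv2.imwrite("pics/"+name,im)
E
python3 - <<'E'
from h import *
s=manip.read_state(); print(s)
for n in ["scene","side","wrist"]:
    p=manip.camera(n); save(p,n+"0.png"); print(n,p["intrinsics"],p["origin"],p["orientation"],[k for k in p])
E
```

```text
total 12
drwxr-xr-x  3 agent agent 4096 Dec  6 01:08 .
drwxr-xr-x 23 root  root  4096 Dec  6 01:08 ..
drwxr-xr-x  2 agent agent 4096 Dec  6 01:08 pics
{'clock': 0.0, 'joints': array([-1.16762066e+00,  3.00470961e-01,  1.52158257e+00, -6.75249151e-06,
        1.32068638e+00, -6.66078860e-02]), 'qd': array([-0.00188366,  0.0008071 ,  0.00027756,  0.0010106 , -0.00020913,
       -0.00063752]), 'effort': array([-1.04443534e-03, -5.31805229e+01, -3.52738488e+01,  7.07819802e-02,
        2.43476004e-02, -5.79041625e-05]), 'eef_pos': array([ 248.87050863, -490.17970666,  203.98577409]), 'eef_rot': array([-1.57194147e+00,  6.98337584e-05, -2.67180747e+00]), 'wrist_force': array([-0.7690449 , -0.14522785, -0.32247069]), 'moment': array([0.05307303, 0.04736982, 0.02646629]), 'finger_gap': 93.98669336868369}
scene [[461.34311415   0.         322.40153256]
 [  0.         461.34311415 199.92996417]
 [  0.           0.           1.        ]] [ 856.39542169  673.29808321 1065.46608528] [-2.47828795 -0.01263537  2.63352587] ['img', 'intrinsics', 'origin', 'orientation', 'shot']
side [[502.05473376   0.         323.80434608]
 [  0.         502.05473376 190.3585862 ]
 [  0.           0.           1.        ]] [ 271.38320936 1124.51457656 1248.54523192] [-2.3698667   0.00325668 -2.9357433 ] ['img', 'intrinsics', 'origin', 'orientation', 'shot']
wrist [[309.70691629   0.         317.79983138]
 [  0.         309.70691629 201.95561653]
 [  0.           0.           1.        ]] [ 318.18571444 -453.62987767  385.03121064] [ 2.87048427e+00  1.30384689e-04 -1.09993300e+00] ['img', 'intrinsics', 'origin', 'orientation', 'shot']
```

View pics/scene0.png

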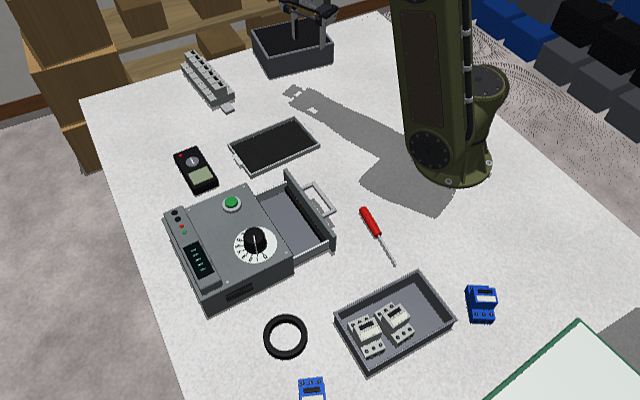

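View pics/side0.png

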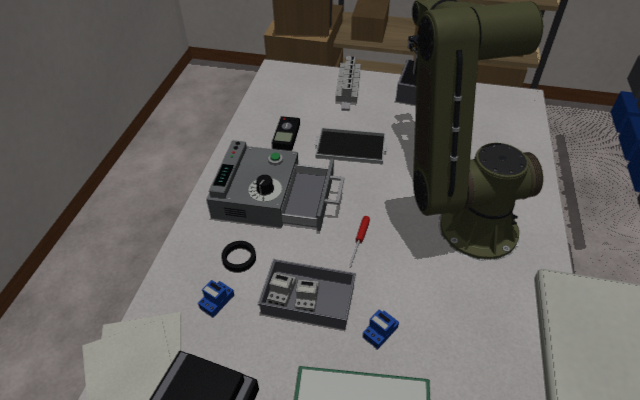

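View pics/wrist0.png

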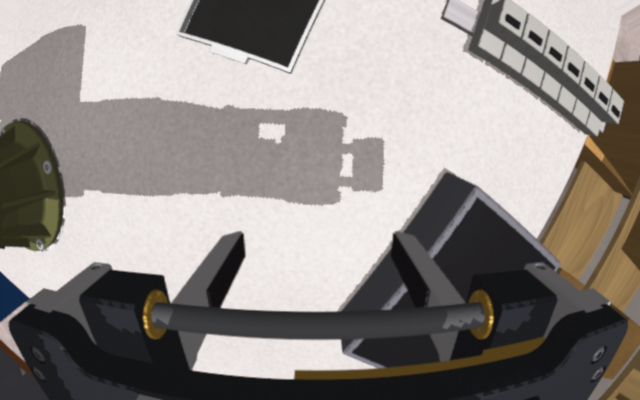

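```bash
cat >> h.py <<'E'
def ray(p,xy):
    K=p["intrinsics"]; d=np.array([(xy[0]-K[0,2])/K[0,0],(xy[1]-K[1,2])/K[1,1],1.])
    return np.array(p["origin"]), R.from_euler("xyz",p["orientation"]).as_matrix()@d
def atz(p,xy,z):
    o,d=ray(p,xy); return o+d*(z-o[2])/d[2]
def proj(p,X):
    X=np.atleast_2d(X); Rm=R.from_euler("xyz",p["orientation"]).as_matrix()
    c=(X-p["origin"])@Rm; K=p["intrinsics"]
    return np.c_[K[0,0]*c[:,0]/c[:,2]+K[0,2],K[1,1]*c[:,1]/c[:,2]+K[1,2]]
def tri(p1,a,p2,b):
    A=[];B=[]
    for p,xy in((p1,a),(p2,b)):
        o,d=ray(p,xy); d/=np.linalg.norm(d); M=np.eye(3)-np.outer(d,d); A.append(M);B.append(M@o)
    A=np.vstack(A);B=np.hstack(B); return np.linalg.lstsq(A,B,rcond=None)[0]
E
python3 - <<'E'
from h import *
ps={n:manip.camera(n) for n in ["scene","side"]}
hz=dict(tester=0,sleeve_grip=124,drawer_handle=68,drawer_floor=14,start_top=118,parts_bin=0,tested_tray=0,module0=5,multimeter=0,tape_roll=0,screwdriver=0)
np.set_printoptions(precision=1,suppress=True)
for t,z in hz.items():
    for n in ps:
        for r in manip.tip_of(t,ps[n])[:6]:
            print(t,n,round(r["score"],2),np.array(r["xy"]),atz(ps[n],r["xy"],z))
from pickle import dump
dump(ps,open("ps.pkl","wb"))
save(ps["scene"],"bin.png",(320,250,510,390),4)
save(ps["scene"],"tst.png",(150,150,350,320),4)
E
```

```text
tester scene 0.65 [270.1 234.9] [626.1  -9.5   0. ]
tester side 0.94 [292.  196.2] [624.9 -14.5   0. ]
tester side 0.74 [357.  240.6] [375.6 131.9   0. ]
sleeve_grip scene 0.76 [253.  238.1] [693.3  58.5 124. ]
sleeve_grip side 0.85 [263.6 183.1] [692.2  61.1 124. ]
drawer_handle scene 0.75 [320.8 197.3] [465.6 -11.8  68. ]
drawer_handle scene 0.48 [370.  339.4] [564.6 392.7  68. ]
drawer_handle side 0.91 [342.1 187.9] [453.2 -22.4  68. ]
drawer_floor scene 0.41 [270.2 146.4] [ 485.7 -305.8   14. ]
drawer_floor side 0.75 [306.2 200. ] [569.7   5.7  14. ]
start_top scene 0.48 [232.5 199.3] [690.2 -81.4 118. ]
start_top side 0.63 [274.6 155.8] [695.4 -77.2 118. ]
parts_bin scene 0.7 [393.3 323.9] [474.2 368.3   0. ]
parts_bin side 0.79 [309.2 297.6] [476.9 365.4   0. ]
parts_bin side 0.27 [279.2 294.4] [564.2 372.5   0. ]
tested_tray scene 0.56 [275.3 148.7] [ 470.8 -301.7    0. ]
tested_tray scene 0.52 [392.6 327.3] [480.5 374.6   0. ]
tested_tray side 0.87 [354.9 144.4] [ 457.6 -326.7    0. ]
tested_tray side 0.44 [263.7 183.3] [738.  -55.2   0. ]
module0 scene 0.76 [393.8 332. ] [486.5 387.1   5. ]
module0 scene 0.7 [477.  302.5] [260.5 424.2   5. ]
module0 scene 0.56 [367.7 338.5] [549.8 370.5   5. ]
module0 side 0.82 [379.2 332.1] [266.1 435.3   5. ]
module0 side 0.81 [303.9 298.3] [490.4 373.8   5. ]
module0 side 0.78 [220.1 300. ] [723.2 427.6   5. ]
module0 side 0.73 [284.7 295.7] [546.4 376.5   5. ]
multimeter scene 0.58 [197.5 174.4] [ 726.2 -316.     0. ]
multimeter side 0.94 [287.3 137.4] [ 720.4 -315.2    0. ]
multimeter side 0.4 [358.4 242.5] [370.1 138.5   0. ]
tape_roll scene 0.87 [283.6 341.4] [726.4 279.1   0. ]
tape_roll side 0.96 [239.9 259.2] [715.3 275.9   0. ]
tape_roll side 0.28 [342.7 188.5] [461.1 -86.    0. ]
screwdriver scene 0.87 [380.6 237.8] [363. 145.   0.]
screwdriver side 0.5 [358.3 243. ] [370.1 140.6   0. ]
```

View pics/bin.png

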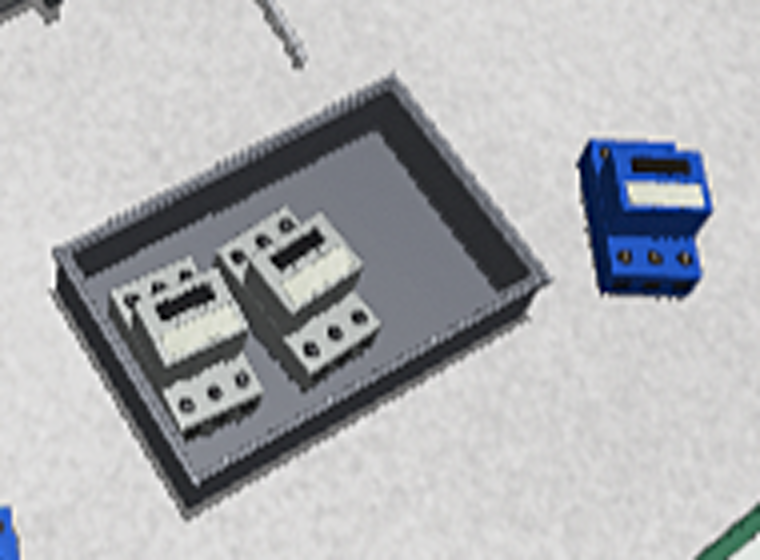

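View pics/tst.png

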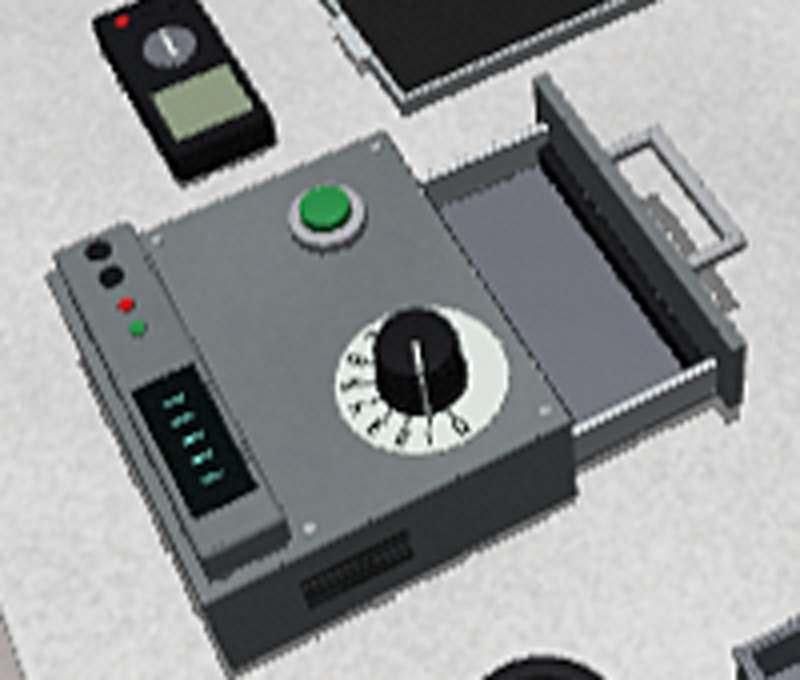

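```bash
python3 - <<'E'
from h import *
from pickle import load
ps=load(open("ps.pkl","rb"))
save(ps["side"],"sbin.png",(250,250,400,350),5)
save(ps["side"],"stst.png",(200,135,360,235),5)
save(ps["scene"],"tray.png",(215,110,335,180),6)
save(ps["side"],"stray.png",(305,120,395,170),8)
E
```

```text
(no output)
```

View pics/sbin.png

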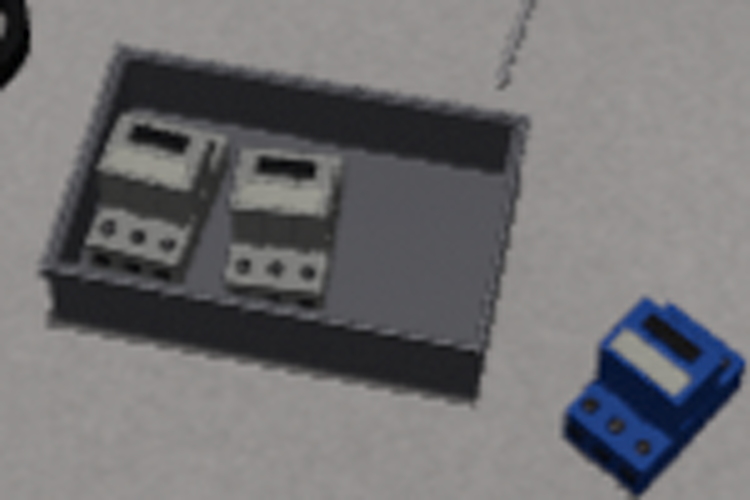

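View pics/stst.png

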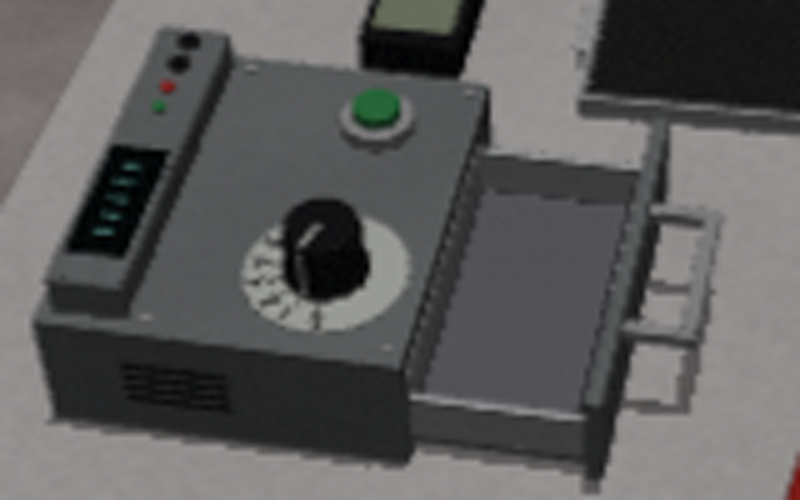

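View pics/tray.png

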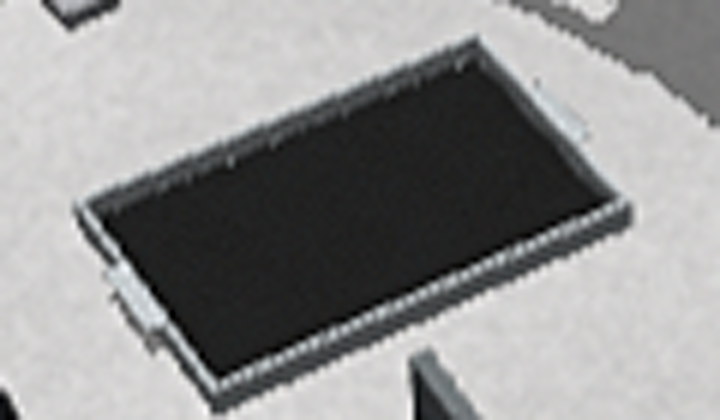

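View pics/stray.png

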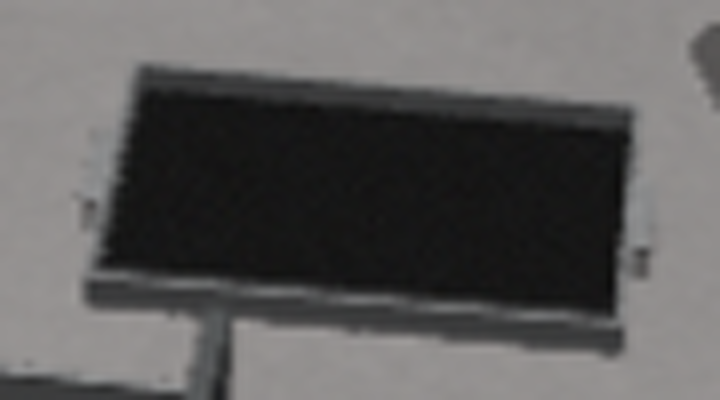

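Two light-grey modules are in the real bin, at scene (368,335) and (396,322). The look-alikes are the two blue modules at scene (481,303) and (312,388), the dark box at scene (292,45) and the row of grey modules at scene (207,78). The sleeve's mark appears to be at 1.

```bash
python3 - <<'E'
from h import *
from pickle import load
from scipy.optimize import least_squares
np.set_printoptions(precision=1,suppress=True)
ps=load(open("ps.pkl","rb"))
def fit(obs,p0,lab):
    # obs: (cam, local XYZ, px)
    def f(q):
        Rm=R.from_euler("z",q[2]).as_matrix()
        return np.concatenate([(proj(ps[c],Rm@np.array(L,float)+[q[0],q[1],0])-px)[0] for c,L,px in obs])
    r=least_squares(f,p0,loss="soft_l1"); 
    print(lab,r.x[:2],np.degrees(r.x[2]),"res",f(r.x).reshape(-1,2).tolist().__str__()[:0],np.abs(f(r.x)).reshape(-1,2).max(1)); return r.x
o=lambda x,y,ox,oy,s:(ox+x/s,oy+y/s)
b=lambda x,y:o(x,y,320,250,4); sb=lambda x,y:o(x,y,250,250,5)
# bin rim corners z55
fit([("scene",(-120,-75,55),b(392,78)),("scene",(-120,75,55),b(546,280)),("scene",(120,-75,55),b(57,252)),
 ("scene",(120,75,55),b(190,485)),
 ("side",(120,-75,55),sb(122,48)),("side",(-120,-75,55),sb(525,120)),("side",(120,75,55),sb(48,270)),("side",(-120,75,55),sb(480,350))],[476,367,0.],"bin")
t=lambda x,y:o(x,y,215,110,6); st=lambda x,y:o(x,y,305,120,8)
fit([("scene",(-125,-80,18),t(475,40)),("scene",(-125,80,18),t(630,205)),("scene",(125,-80,18),t(80,207)),("scene",(125,80,18),t(220,385)),
 ("side",(125,-80,18),st(140,70)),("side",(-125,-80,18),st(630,105)),("side",(125,80,18),st(90,275)),("side",(-125,80,18),st(618,318))],[458,-326,0.],"tray")
e=lambda x,y:o(x,y,150,150,4); se=lambda x,y:o(x,y,200,135,5)
q=fit([("scene",(0,-135,96),e(385,133)),("scene",(0,135,96),e(577,427)),("scene",(240,135,96),e(205,605)),("scene",(66,-78,118),(232.3,201.0)),
 ("side",(0,-135,96),se(490,88)),("side",(0,135,96),se(405,372)),("side",(240,135,96),se(38,320)),("side",(240,135,0),se(53,420)),("side",(0,135,0),se(408,465)),("scene",(240,135,0),e(235,675)),("scene",(0,135,0),e(577,493)),
 ],[627,-12,0.],"tester")
Rm=R.from_euler("z",q[2]).as_matrix()
inv=lambda X:Rm.T@(np.array(X)-[q[0],q[1],0])
# drawer panel top corners z=84, handle bar
for c,px in [("scene",e(543,75)),("scene",e(743,345)),("side",se(660,120)),("side",se(595,405))]:
    print("panel",c,inv(atz(ps[c],px,84)))
for c,px in [("scene",e(660,130)),("scene",e(745,237)),("side",se(718,213)),("side",se(697,330))]:
    print("handle outer",c,inv(atz(ps[c],px,75)))
# sleeve mark tip top z=140
for c,px in [("scene",e(417,342)),("scene",e(425,375)),("side",se(322,225)),("side",se(303,250))]:
    P=inv(atz(ps[c],px,140)); print("mark",P-[66,62,140])
print("sleeve",Rm@[66,62,124]+[q[0],q[1],0],"start",Rm@[66,-78,118]+[q[0],q[1],0])
E
```

```text
bin [478.8 370.9] -0.2687403591228881 res  [0.2 0.3 0.5 1.7 0.8 0.4 1.2 0.8]
tray [ 471.  -306.6] 4.547346648955789 res  [1.6 0.9 1.  1.8 2.  1.2 1.4 1. ]
tester [625.   -1.6] 1.8029479659315961 res  [1.3 1.7 0.1 0.4 0.7 1.1 1.8 0.3 0.9 0.1 1.1]
panel scene [-120.  -133.7   84. ]
panel scene [-121.3  133.4   84. ]
panel side [-119.4 -131.9   84. ]
panel side [-122.3  132.6   84. ]
handle outer scene [-169.9  -54.1   75. ]
handle outer scene [-171.7   55.7   75. ]
handle outer side [-171.1  -57.1   75. ]
handle outer side [-173.5   51.    75. ]
mark [1.4 1.1 0. ]
mark [ 7.5 24.6  0. ]
mark [-1.3  0.1  0. ]
mark [ 4.7 23.7  0. ]
sleeve [689.1  62.4 124. ] start [693.5 -77.5 118. ]
```

```bash
cat >> h.py <<'E'
def go(x,y,z,yaw_deg):
    """print tool-frame shift and turn from current measured pose to a tool-down pose"""
    s=manip.read_state(); Rc=R.from_euler("xyz",s["eef_rot"])
    Rt=R.from_euler("xyz",[-np.pi/2,0,np.radians(yaw_deg)])
    d=Rc.inv().apply(np.array([x,y,z])-s["eef_pos"]); 
    r=np.degrees((Rc.inv()*Rt).as_rotvec())
    print("cur",s["eef_pos"].round(1),np.degrees(s["eef_rot"]).round(1),"-> row",d.round(1),r.round(1),"rows",round(max(np.linalg.norm(d)/41.7,np.linalg.norm(r)/7.16),1))
E
python3 -c "
from h import *
go(690,61.5,210,-70)"
```

```text
cur [ 249.  -490.4  204.6] [ -90.    -0.  -153.1] -> row [-643.1   -5.5 -292.4] [  0.  -83.1   0. ] rows 16.9
```

```bash
python3 -m jog '[-643,-10,-292,0,-83,0,-643,-10,-292,0,-83,0,-643,-10,-292,0,-83,0,-643,-10,-292,0,-83,0,-643,-10,-292,0,-83,0,-643,-10,-292,0,-83,0,-643,-10,-292,0,-83,0,-643,-10,-292,0,-83,0,-643,-10,-292,0,-83,0,-643,-10,-292,0,-83,0]' 80; python3 -c "
from h import *
go(690,61.5,210,-70)"
```

```text
clock: 2.18
eef_pos: [510.2, -163.1, 210.7]
eef_rot: [-1.57, -0.0, -1.416]
wrist_force: [0.8, 0.1, 0.1]
finger_gap: 80.0
cur [ 510.2 -163.1  210.7] [-90.   -0.  -81.1] -> row [-194.1    0.7  212.4] [ -0.  -11.1   0. ] rows 6.9
```

```bash
python3 -m jog '[-194,0,212,0,-11,0,-194,0,212,0,-11,0,-194,0,212,0,-11,0,-194,0,212,0,-11,0,-194,0,212,0,-11,0,-194,0,212,0,-11,0,-194,0,212,0,-11,0,-194,0,212,0,-11,0,-194,0,212,0,-11,0]'; python3 -c "
from h import *
p=manip.camera('wrist'); save(p,'w1.png')
go(690,61.5,127,-70)"
```

```text
clock: 2.93
eef_pos: [690.4, 59.8, 209.0]
eef_rot: [-1.572, 0.0, -1.228]
wrist_force: [-0.4, -0.7, 0.0]
finger_gap: 79.8
cur [689.9  58.4 209.7] [-90.1   0.  -70.4] -> row [-2.9 82.7  1.2] [ 0.1 -0.4 -0. ] rows 2.0
```

View pics/w1.png

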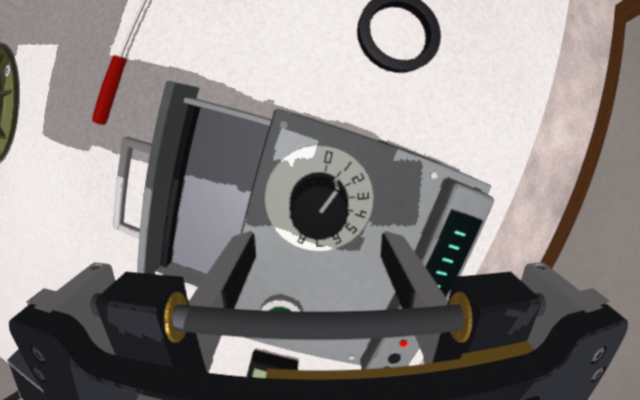

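```bash
cat >> h.py <<'E'
def wray(p,xy):
    K=p["intrinsics"]; v=np.array([xy[0]-K[0,2],xy[1]-K[1,2]])/K[0,0]; th=np.hypot(*v)
    d=np.array([0,0,1.]) if th<1e-9 else np.r_[v/th*np.sin(th),np.cos(th)]
    return np.array(p["origin"]), R.from_euler("xyz",p["orientation"]).as_matrix()@d
def wat(p,xy,z):
    o,d=wray(p,xy); return o+d*(z-o[2])/d[2]
def wproj(p,X):
    X=np.atleast_2d(X); c=(X-p["origin"])@R.from_euler("xyz",p["orientation"]).as_matrix(); K=p["intrinsics"]
    th=np.arctan2(np.hypot(c[:,0],c[:,1]),c[:,2]); u=c[:,:2]/np.hypot(c[:,0],c[:,1])[:,None]*th[:,None]*K[0,0]
    return u+K[:2,2]
E
python3 - <<'E'
from h import *
np.set_printoptions(precision=1,suppress=True)
p=manip.camera("wrist"); 
save(p,"w1c.png",(220,90,420,260),4)
for t,z in dict(sleeve_grip=124,start_top=118,drawer_handle=68).items():
    for r in manip.tip_of(t,p)[:3]: print(t,r["score"],r["xy"],wat(p,r["xy"],z))
c=wat(p,(321,212),140);m=wat(p,(340,188),140);print(c,m,np.degrees(np.arctan2(*(m-c)[[1,0]]))-1.8)
E
```

```text
sleeve_grip 0.69 [319.0, 207.5] [691.2  58.8 124. ]
start_top 0.51 [276.0, 320.0] [691.  -79.5 118. ]
drawer_handle 0.61 [122.1, 186.1] [459.3 -13.6  68. ]
[692.5  60.1 140. ] [700.3  85.1 140. ] 70.84323653894323
```

View pics/w1c.png

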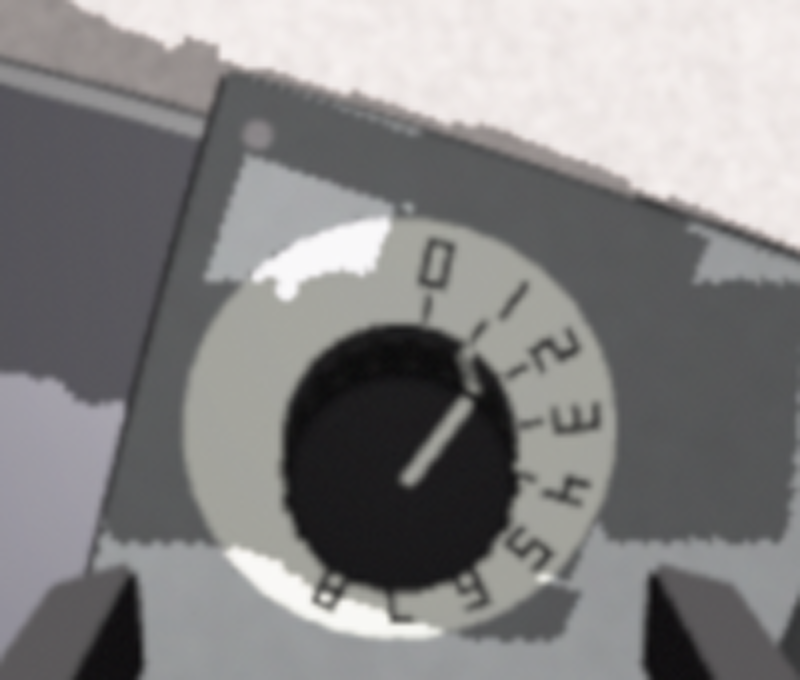

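```bash
python3 -c "
from h import *
go(691,60,127,-70)"; 
```

```text
cur [689.8  57.1 211.1] [-90.   -0.  -70.5] -> row [-2.4 84.1  2. ] [-0.  -0.5  0. ] rows 2.0
```

```bash
python3 -m jog '[-2,40,2,0,0,0,-2,84,2,0,0,0,-2,84,2,0,0,0,-2,84,2,0,0,0,-2,84,2,0,0,0]'; python3 -m jog '[0,0,0,0,0,0,0,0,0,0,0,0,0,0,0,0,0,0,0,0,0,0,0,0,0,0,0,0,0,0,0,0,0,0,0,0]' 40 25;
```

```text
clock: 3.6
eef_pos: [692.1, 60.3, 129.2]
eef_rot: [-1.568, -0.001, -1.23]
wrist_force: [-0.2, 0.1, 0.6]
finger_gap: 79.9
clock: 4.1
eef_pos: [691.0, 60.5, 127.1]
eef_rot: [-1.572, -0.0, -1.23]
wrist_force: [-5.1, -1.5, 5.7]
finger_gap: 49.5
```

```bash
python3 -m jog '[0,0,0,0,7,0,0,0,0,0,14,0,0,0,0,0,21,0,0,0,0,0,28,0,0,0,0,0,35,0,0,0,0,0,42,0,0,0,0,0,49,0,0,0,0,0,49,0]'; python3 -m jog '[0,0,0,0,7,0,0,0,0,0,14,0,0,0,0,0,21,0,0,0,0,0,28,0,0,0,0,0,35,0,0,0,0,0,42,0,0,0,0,0,48,0,0,0,0,0,48,0,0,0,0,0,48,0]'; python3 -m jog '[0,0,0,0,0,0,0,0,0,0,0,0,0,0,0,0,0,0,0,0,0,0,0,0]' 75;python3 -m jog '[0,-40,0,0,0,0,0,-80,0,0,0,0,0,-80,0,0,0,0,0,-80,0,0,0,0]'
python3 - <<'E'
from h import *
np.set_printoptions(precision=1,suppress=True)
p=manip.camera("wrist"); 
save(p,"w2.png")
E
```

```text
clock: 4.77
eef_pos: [692.2, 60.4, 127.1]
eef_rot: [-1.568, 0.001, -2.093]
wrist_force: [5.2, -2.4, -0.4]
finger_gap: 49.4
clock: 5.52
eef_pos: [692.8, 59.2, 127.1]
eef_rot: [-1.568, 0.004, -2.924]
wrist_force: [10.3, -8.0, -0.8]
finger_gap: 49.3
clock: 5.85
eef_pos: [691.2, 61.0, 126.4]
eef_rot: [-1.571, -0.0, -2.923]
wrist_force: [0.2, 0.1, 0.4]
finger_gap: 72.3
clock: 6.18
eef_pos: [692.1, 61.0, 209.3]
eef_rot: [-1.57, 0.005, -2.923]
wrist_force: [-0.3, -0.9, -1.2]
finger_gap: 75.2
```

View pics/w2.png

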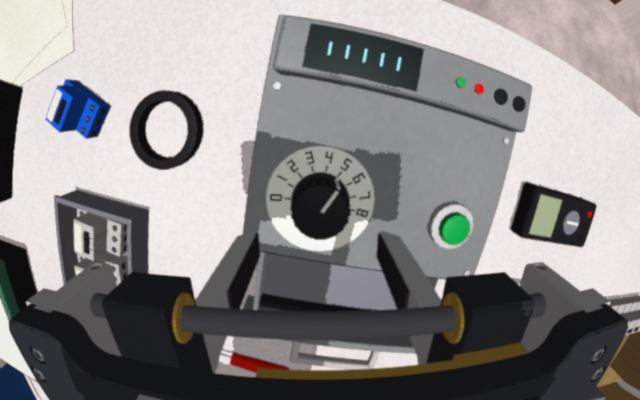

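```bash
python3 - <<'E'
from h import *
np.set_printoptions(precision=1,suppress=True)
p=manip.camera("wrist"); 
for t,z in dict(sleeve_grip=124,start_top=118).items():
    for r in manip.tip_of(t,p)[:3]: print(t,r["score"],r["xy"],wat(p,r["xy"],z))
c=wat(p,(322,213),140);m=wat(p,(340,189),140);print(c,m,np.degrees(np.arctan2(*(m-c)[[1,0]]))-1.8)
go(460,-8,200,-88.5)
E
```

```text
sleeve_grip 0.86 [319.2, 208.3] [690.3  60.7 124. ]
sleeve_grip 0.19 [331.3, 363.9] [508.8   5.3 124. ]
start_top 0.81 [457.1, 227.4] [698.7 -78.6 118. ]
start_top 0.31 [547.8, 210.6] [ 740.9 -193.1  118. ]
[691.5  58.6 140. ] [714.9  48.7 140. ] -24.683086170027195
cur [690.8  60.9 204.9] [ -90.    -0.1 -167.5] -> row [240.2   5.5  17.1] [  0.1 -79.    0.1] rows 11.0
```

```bash
python3 -m jog '[240,5,17,0,-79,0,240,5,17,0,-79,0,240,5,17,0,-79,0,240,5,17,0,-79,0,240,5,17,0,-79,0,240,5,17,0,-79,0,240,5,17,0,-79,0,240,5,17,0,-79,0,240,5,17,0,-79,0,240,5,17,0,-79,0]' 44; python3 -c "
from h import *
go(460,-8,200,-88.5)"
```

```text
clock: 7.22
eef_pos: [460.2, -7.9, 200.8]
eef_rot: [-1.572, 0.0, -1.671]
wrist_force: [-0.7, -0.4, 0.0]
finger_gap: 44.3
cur [460.2  -7.9 200.8] [-90.1   0.  -95.8] -> row [ 0.1  0.8 -0.2] [ 0.1 -7.3 -0. ] rows 1.0
```

```bash
python3 -m jog '[0,0,0,0,-7,0,0,0,0,0,-7,0,0,0,0,0,-7,0]'; python3 -c "
from h import *
np.set_printoptions(precision=1,suppress=True)
p=manip.camera('wrist'); save(p,'w3.png')
for r in manip.tip_of('drawer_handle',p)[:3]: print(r['score'],r['xy'],wat(p,r['xy'],68))
go(460,-8,71,-88.5)"
```

```text
clock: 7.47
eef_pos: [460.5, -7.9, 200.9]
eef_rot: [-1.572, 0.0, -1.559]
wrist_force: [-0.0, -0.6, -1.1]
finger_gap: 43.9
0.84 [315.7, 200.2] [458.1 -14.1  68. ]
cur [460.6  -7.8 201.1] [-90.    0.  -89.3] -> row [  0.2 130.1  -0.5] [ 0.  -0.8 -0. ] rows 3.1
```

View pics/w3.png

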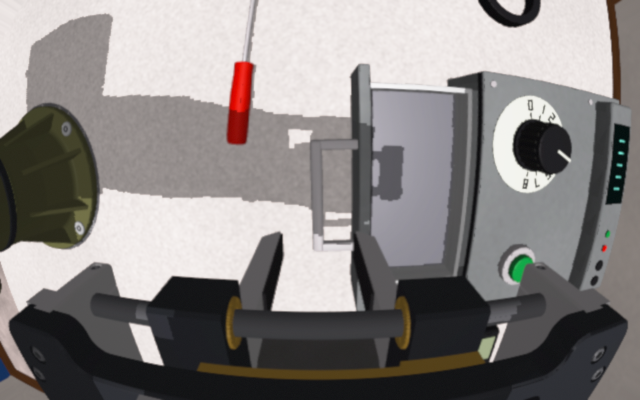

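```bash
python3 -m jog '[5,40,0,0,0,0,5,80,0,0,0,0,5,110,0,0,0,0,5,130,0,0,0,0,5,130,0,0,0,0,5,130,0,0,0,0]';python3 -m jog '[0,0,0,0,0,0,0,0,0,0,0,0,0,0,0,0,0,0,0,0,0,0,0,0,0,0,0,0,0,0]' 5 20
```

```text
clock: 8.07
eef_pos: [460.6, -12.8, 71.4]
eef_rot: [-1.572, 0.0, -1.557]
wrist_force: [-0.3, 0.5, 0.3]
finger_gap: 44.0
clock: 8.48
eef_pos: [461.0, -12.9, 72.0]
eef_rot: [-1.57, -0.0, -1.555]
wrist_force: [-2.5, -0.8, 1.8]
finger_gap: 14.0
```

```bash
python3 -m jog '[0,0,-10,0,0,0,0,0,-20,0,0,0,0,0,-24,0,0,0,0,0,-28,0,0,0,0,0,-28,0,0,0,0,0,-28,0,0,0]'
```

```text
clock: 8.98
eef_pos: [433.8, -13.8, 72.2]
eef_rot: [-1.568, -0.001, -1.555]
wrist_force: [2.9, -4.0, 2.8]
finger_gap: 11.1
```

```bash
python3 -m jog '[0,0,-3,0,0,0,0,0,-6,0,0,0,0,0,-6,0,0,0,0,0,-6,0,0,0]'
```

```text
clock: 9.32
eef_pos: [430.0, -13.6, 73.9]
eef_rot: [-1.563, -0.001, -1.556]
wrist_force: [2.5, 0.6, 25.0]
finger_gap: 6.0
```

```bash
python3 -c "
from h import *
p=manip.camera('wrist'); save(p,'w4.png')
p=manip.camera('side'); save(p,'s4.png',(200,120,400,245),4)
print(manip.read_state())"
```

```text
{'clock': 9.4167, 'joints': array([-1.17047068e-01,  1.99995199e-01,  1.98530880e+00,  4.01274414e-04,
        9.49172301e-01, -1.32608509e-01]), 'qd': array([-1.13634667e-03, -3.07557527e-03,  2.32197194e-03,  4.37723119e-04,
       -2.98639912e-04,  6.69101730e-05]), 'effort': array([-2.07217368e-01, -2.98594755e+01, -1.93302745e+01, -8.54611443e-02,
        6.22712150e-01, -5.65153794e-03]), 'eef_pos': array([429.61217065, -13.57440771,  73.98993162]), 'eef_rot': array([-1.56369914e+00, -6.15927378e-04, -1.55546960e+00]), 'wrist_force': array([ 2.41172537, -0.22988176, 24.47483809]), 'moment': array([ 0.05388362, -0.56551283, -0.11754542]), 'finger_gap': 5.276695348327113}
```

View pics/w4.png

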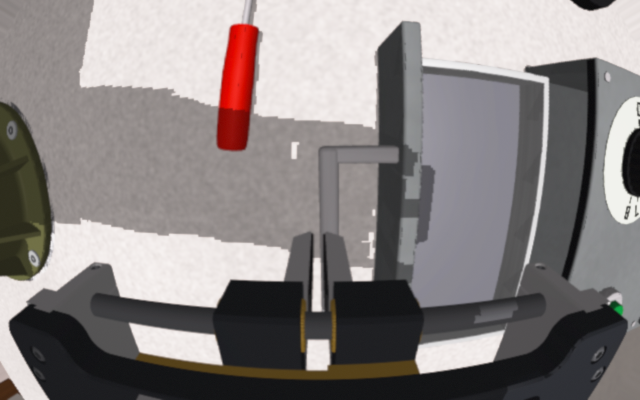

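View pics/s4.png

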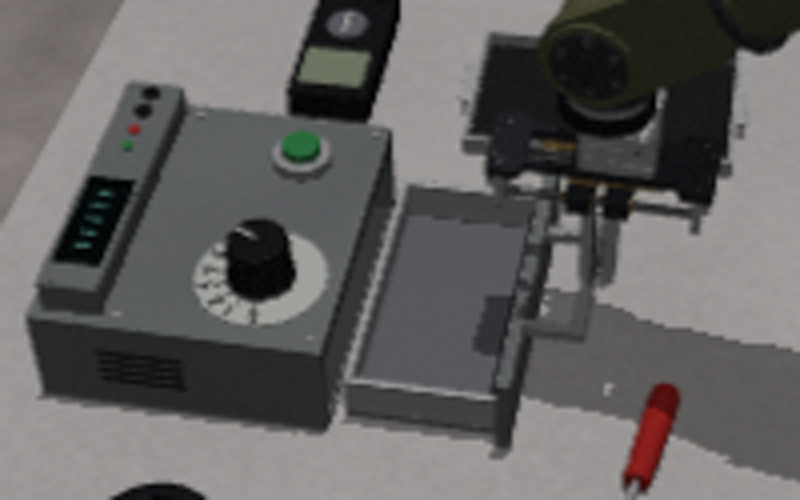

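```bash
python3 -m jog '[0,0,0,0,0,0,0,0,0,0,0,0,0,0,0,0,0,0,0,0,0,0,0,0]' 40; python3 -m jog '[0,-40,0,0,0,0,0,-80,0,0,0,0,0,-130,0,0,0,0,0,-130,0,0,0,0,0,-130,0,0,0,0]'
python3 - <<'E'
from h import *
np.set_printoptions(precision=1,suppress=True)
ps={n:manip.camera(n) for n in ["scene","side"]}
for n in ps:
    for r in manip.tip_of("module0",ps[n])[:6]: print(n,round(r["score"],2),r["xy"],atz(ps[n],r["xy"],5))
save(ps["scene"],"c5.png",(150,150,460,380),2.5)
go(520,378,200,0)
E
```

```text
clock: 9.75
eef_pos: [428.9, -13.4, 73.9]
eef_rot: [-1.565, -0.0, -1.555]
wrist_force: [-2.3, 2.4, 26.9]
finger_gap: 28.0
clock: 10.17
eef_pos: [427.9, -13.5, 204.1]
eef_rot: [-1.566, -0.001, -1.555]
wrist_force: [0.1, -0.4, -0.7]
finger_gap: 40.2
scene 0.97 [370.1, 338.5] [544.8 373.2   5. ]
scene 0.92 [479.3, 305.1] [260.1 432.4   5. ]
scene 0.79 [395.8, 329.3] [478.4 383.9   5. ]
side 0.74 [304.5, 301.6] [486.2 384.    5. ]
side 0.7 [219.8, 301.0] [722.9 430.9   5. ]
side 0.69 [380.7, 333.0] [261.7 437.2   5. ]
side 0.66 [279.5, 291.3] [564.9 365.3   5. ]
cur [426.1 -13.3 199.7] [-90.2   0.  -89.1] -> row [-389.8   -0.4  100. ] [  0.1 -89.1  -0.2] rows 12.4
```

View pics/c5.png

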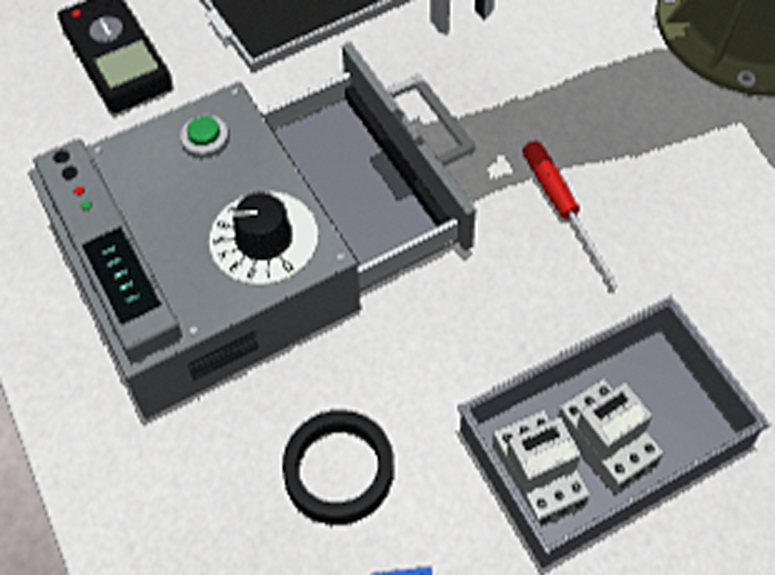

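```bash
python3 -m jog '[-390,0,100,0,-89,0,-390,0,100,0,-89,0,-390,0,100,0,-89,0,-390,0,100,0,-89,0,-390,0,100,0,-89,0,-390,0,100,0,-89,0,-390,0,100,0,-89,0,-390,0,100,0,-89,0,-390,0,100,0,-89,0,-390,0,100,0,-89,0]' 62; python3 -c "
from h import *
go(520,378,200,0)"
```

```text
clock: 11.2
eef_pos: [520.2, 381.2, 198.7]
eef_rot: [-1.573, 0.002, -0.298]
wrist_force: [-0.2, -0.7, -0.3]
finger_gap: 62.0
cur [520.2 381.2 198.7] [-90.1   0.1 -17.1] -> row [ 0.8 -1.3 -3.1] [  0.1 -17.1  -0.1] rows 2.4
```

```bash
python3 -m jog '[1,-1,-3,0,-17,0,1,-1,-3,0,-17,0,1,-1,-3,0,-17,0,1,-1,-3,0,-17,0]'; python3 - <<'E'
from h import *
np.set_printoptions(precision=1,suppress=True)
p=manip.camera('wrist'); save(p,'w5.png')
for r in manip.tip_of('module0',p)[:4]: print(r['score'],r['xy'],wat(p,r['xy'],5))
for r in manip.tip_of('parts_bin',p)[:2]: print('bin',r['score'],r['xy'],wat(p,r['xy'],0))
E
```

```text
clock: 11.53
eef_pos: [520.4, 374.8, 200.2]
eef_rot: [-1.573, 0.003, -0.006]
wrist_force: [-0.2, -0.9, 0.1]
finger_gap: 61.9
0.82 [309.5, 210.8] [557.9 365.    5. ]
0.78 [315.9, 154.0] [485.7 373.6   5. ]
0.65 [355.3, 318.3] [726.8 430.7   5. ]
```

View pics/w5.png

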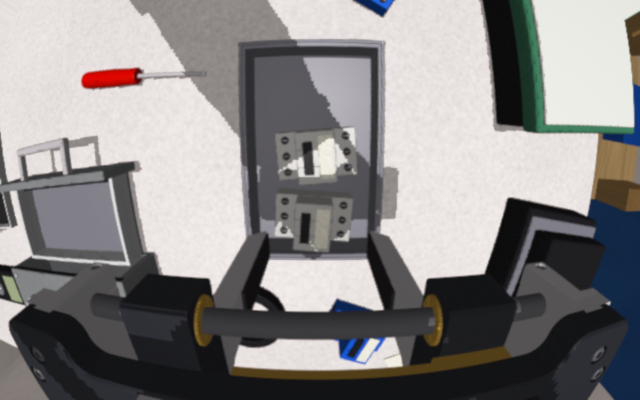

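```bash
python3 - <<'E'
from h import *
p=manip.camera('wrist'); save(p,'w5c.png',(235,110,395,270),5)
E
```

View pics/w5c.png

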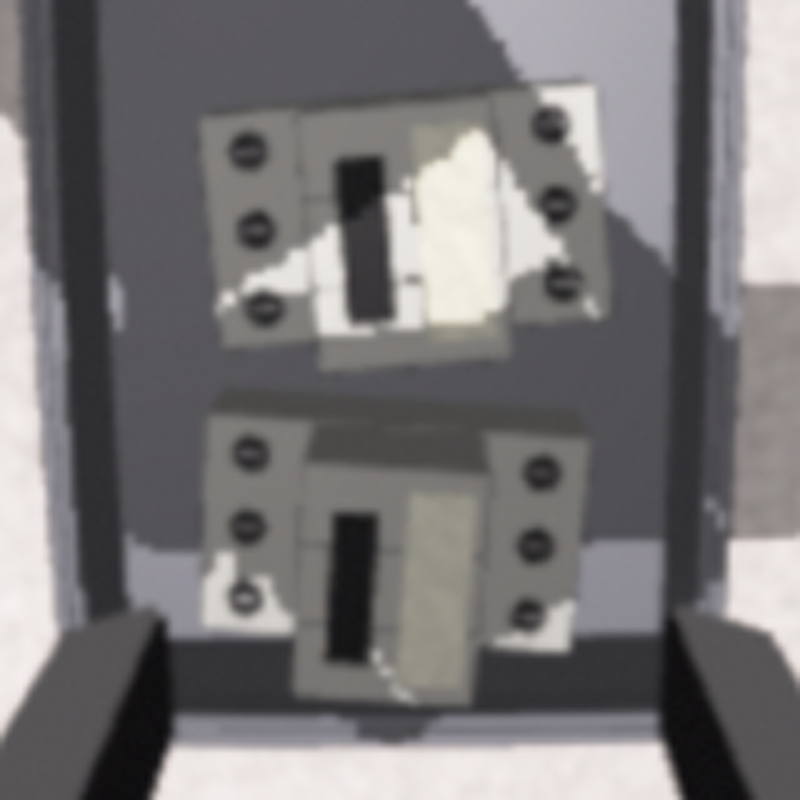

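```bash
cat >> h.py <<'E'
def rect(P):
    """corners order: a,b,c,d with a->b along module x"""
    P=np.array(P)[:,:2]; v=(P[1]-P[0]+P[2]-P[3]); w=P[3]-P[0]+P[2]-P[1]
    return P.mean(0).round(1), "ang x %.1f"%np.degrees(np.arctan2(v[1],v[0])),"ang y %.1f"%np.degrees(np.arctan2(w[1],w[0])), "size %.0f %.0f"%(np.linalg.norm(v)/2,np.linalg.norm(w)/2)
E
python3 - <<'E'
from h import *
p=manip.camera('wrist')
f=lambda L,z:[wat(p,(235+x/5,110+y/5),z) for x,y in L]
print(rect(f([(298,110),(490,95),(510,352),(320,368)],71)))
print(rect(f([(200,118),(597,84),(608,318),(225,348)],35)))
print(rect(f([(308,460),(492,475),(470,705),(293,695)],71)))
print(rect(f([(210,410),(588,435),(570,652),(203,625)],35)))
print(rect(f([(20,0),(750,0),(720,745),(75,745)],55)))
E
```

```text
(array([481.4, 374.4]), 'ang x 94.1', 'ang y 4.0', 'size 39 53')
(array([482.3, 374.7]), 'ang x 94.2', 'ang y 3.8', 'size 89 53')
(array([557.4, 370.6]), 'ang x 85.3', 'ang y -5.1', 'size 39 53')
(array([557.1, 370.5]), 'ang x 85.3', 'ang y -3.9', 'size 89 54')
(array([518. , 370.7]), 'ang x 89.4', 'ang y 0.2', 'size 154 172')
```

```bash
python3 -c "
from h import *
go(482,374.5,64,4)"
```

```text
cur [520.7 374.8 202. ] [-90.    0.   -0.6] -> row [-38.6 138.   -0.6] [ 0.  -4.6 -0. ] rows 3.4
```

```bash
python3 -m jog '[-38.6,0,-0.6,0,-4.6,0,-38.6,40,-0.6,0,-4.6,0,-38.6,80,-0.6,0,-4.6,0,-38.6,120,-0.6,0,-4.6,0,-38.6,138,-0.6,0,-4.6,0,-38.6,138,-0.6,0,-4.6,0,-38.6,138,-0.6,0,-4.6,0]' 62 25; python3 -m jog '[0,0,0,0,0,0,0,0,0,0,0,0,0,0,0,0,0,0,0,0,0,0,0,0,0,0,0,0,0,0]' 30 25
```

```text
clock: 12.37
eef_pos: [482.2, 374.6, 64.5]
eef_rot: [-1.571, 0.001, 0.071]
wrist_force: [-0.3, 0.7, 0.8]
finger_gap: 62.2
clock: 12.78
eef_pos: [482.8, 374.7, 65.9]
eef_rot: [-1.57, -0.002, 0.072]
wrist_force: [-0.4, -3.3, 7.8]
finger_gap: 39.5
```

Gripped (39.5 mm). I'll lift it and move above the drawer, then measure the drawer.

```bash
python3 -m jog '[0,-40,0,0,0,0,0,-80,0,0,0,0,0,-120,0,0,0,0,0,-138,0,0,0,0,0,-138,0,0,0,0]'; python3 - <<'E'
from h import *
p=manip.camera('scene'); save(p,'c6.png',(190,130,360,270),4)
p=manip.camera('side'); save(p,'s6.png',(190,130,360,250),4)
go(550,50,205,-88.5)
E
```

```text
clock: 13.2
eef_pos: [483.4, 375.6, 207.7]
eef_rot: [-1.567, -0.007, 0.072]
wrist_force: [-0.1, 0.7, -2.6]
finger_gap: 39.5
cur [481.9 374.6 201.8] [-90.    0.    4.1] -> row [  44.6   -3.2 -328.6] [ 0.  92.6 -0. ] rows 12.9
```

View pics/c6.png

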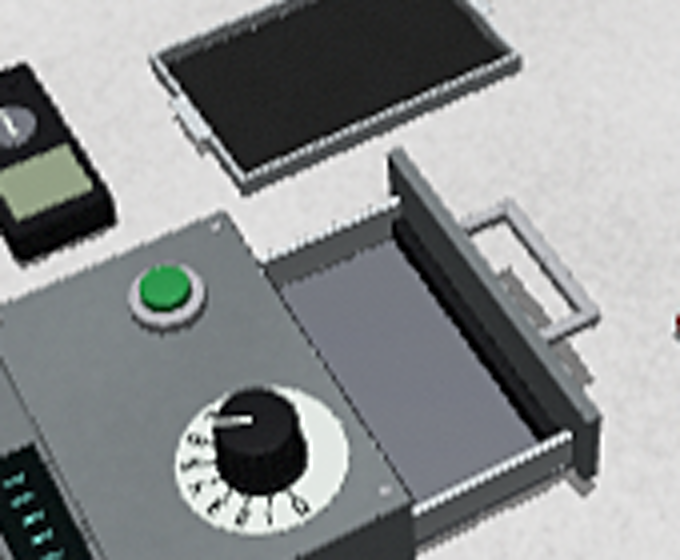

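View pics/s6.png

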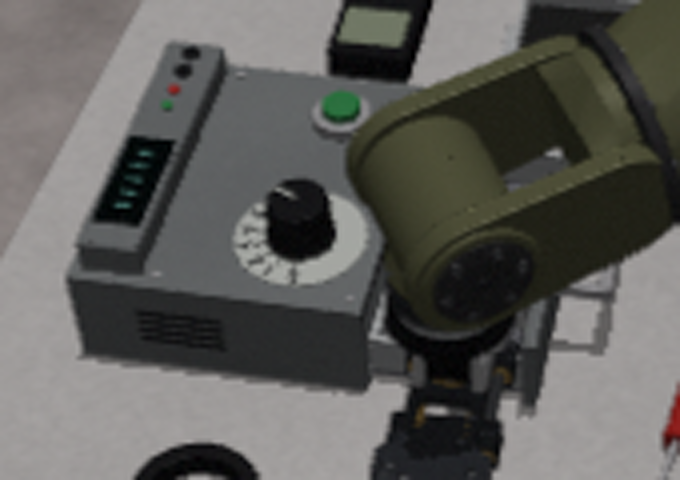

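```bash
python3 - <<'E'
from h import *
np.set_printoptions(precision=1,suppress=True)
p=manip.camera('scene')
e=lambda x,y:(190+x/4,130+y/4)
Rm=R.from_euler("z",np.radians(1.8)).as_matrix()
T=np.array([625.,-1.6,0])
for n,px,z in [("floor front far",(393,238),14),("floor front near",(538,440),14),("panel top",(402,150),84),("panel top",(600,418),84),("wall top far front",(400,203),50),("wall near front",(570,438),50),("handle",(512,203),75),("handle",(598,318),75),("case corner",(227,212),96),("case corner",(410,502),96),("button",(165,286),118)]:
    w=atz(p,e(*px),z); print(n,w,Rm.T@(w-T))
E
```

```text
floor front far [ 514.3 -120.2   14. ] [-114.3 -115.    14. ]
floor front near [507.1  84.9  14. ] [-115.2   90.2   14. ]
panel top [ 495.3 -136.9   84. ] [-133.9 -131.2   84. ]
panel top [487.4 128.5  84. ] [-133.4  134.4   84. ]
wall top far front [ 507.1 -119.8   50. ] [-121.6 -114.4   50. ]
wall near front [499.9 113.8  50. ] [-121.4  119.2   50. ]
handle [446.4 -62.7  75. ] [-180.4  -55.4   75. ]
handle [444.5  53.5  75. ] [-178.7   60.8   75. ]
case corner [ 630.5 -133.1   96. ] [   1.4 -131.6   96. ]
case corner [624.7 132.6  96. ] [  3.9 134.1  96. ]
button [695.8 -76.2 118. ] [ 68.4 -76.7 118. ]
```

```bash
python3 - <<'E'
from h import *
np.set_printoptions(precision=1,suppress=True)
print(manip.tcp_to_tips)
p=manip.camera('wrist'); s=manip.read_state()
Rc=R.from_euler("xyz",s["eef_rot"]); rel=Rc.inv().apply(np.array(p["origin"])-s["eef_pos"]); relR=Rc.inv()*R.from_euler("xyz",p["orientation"])
R4=R.from_euler("xyz",[-1.5637,-0.0006,-1.5555]); q=dict(p); q["origin"]=R4.apply(rel)+[429.6,-13.6,74]; q["orientation"]=(R4*relR).as_euler("xyz")
for n,px,z in [("panel front top",(400,25),84),("panel front top",(376,280),84),("bar corner outer",(320,150),75),("bar inner",(338,162),75),("back wall",(547,85),50),("case",(610,62),96)]:
    print(n,wat(q,px,z))
E
```

```text
22.0
panel front top [475.  120.8  84. ]
panel front top [468.7 -34.6  84. ]
bar corner outer [431.4  45.8  75. ]
bar inner [442.1  38.9  75. ]
back wall [613.  107.3  50. ]
case [643.8 130.4  96. ]
```

```bash
python3 -c "
import cv2
i=cv2.imread('pics/w4.png')[100:320,250:470]; cv2.imwrite('pics/w4c.png',cv2.resize(i,None,fx=2.7,fy=2.7))"
```

```text
(no output)
```

View pics/w4c.png

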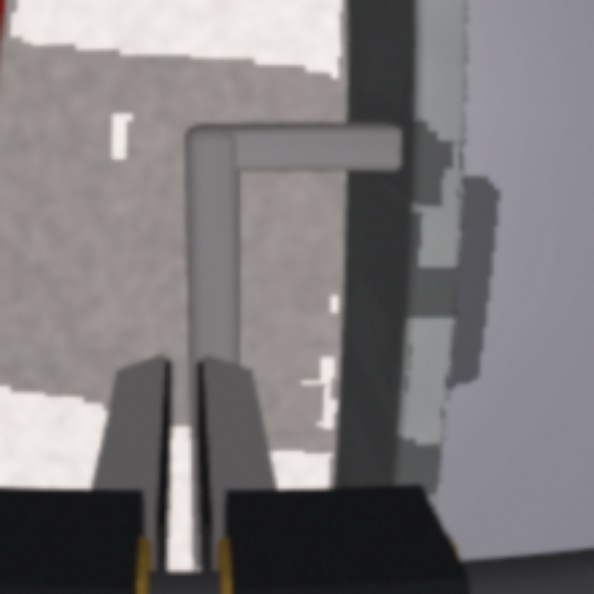

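```bash
python3 -c "
from h import *
go(564,41.5,205,-88.1)"
```

```text
cur [481.5 374.2 200.1] [-90.1   0.2   4.1] -> row [  58.4   -4.5 -337.7] [ 0.2 92.2 -0.1] rows 12.9
```

```bash
python3 -m jog '[58,-5,-338,0,92,0,58,-5,-338,0,92,0,58,-5,-338,0,92,0,58,-5,-338,0,92,0,58,-5,-338,0,92,0,58,-5,-338,0,92,0,58,-5,-338,0,92,0,58,-5,-338,0,92,0,58,-5,-338,0,92,0,58,-5,-338,0,92,0]'; python3 -c "
from h import *
go(564,41.5,205,-88.1)"
```

```text
clock: 14.23
eef_pos: [564.1, 38.5, 205.3]
eef_rot: [-1.574, 0.001, -1.188]
wrist_force: [0.1, 0.3, -2.5]
finger_gap: 39.4
cur [564.1  38.5 205.3] [-90.2   0.  -68.1] -> row [-2.8  0.3  1. ] [ 0.2 20.  -0. ] rows 2.8
```

```bash
python3 -m jog '[-1,0,0,0,20,0,-1,0,0,0,20,0,-1,0,0,0,20,0,-1,0,0,0,20,0,-1,0,0,0,20,0,-1,0,0,0,20,0]'; python3 -c "
from h import *
p=manip.camera('wrist'); save(p,'w7.png')
np.set_printoptions(precision=1,suppress=True)
for px,z in [((0,0),84)]: pass
go(564,41.5,205,-88.1)"
```

```text
clock: 14.73
eef_pos: [563.6, 42.6, 206.5]
eef_rot: [-1.572, 0.0, -1.524]
wrist_force: [-0.2, 1.0, -2.8]
finger_gap: 39.2
cur [563.7  42.6 206.8] [-90.1   0.  -87.3] -> row [1.1 1.8 0.3] [ 0.1  0.8 -0. ] rows 0.1
```

View pics/w7.png

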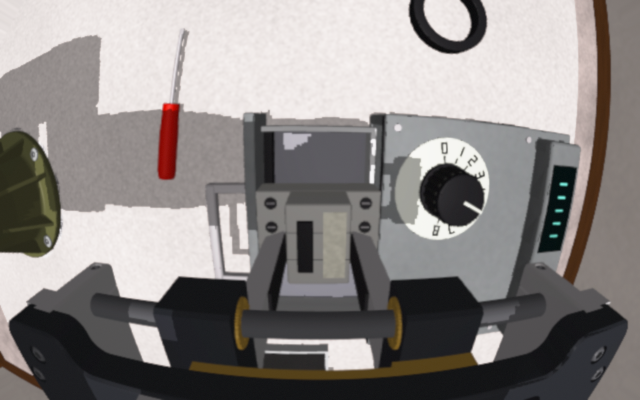

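```bash
python3 -c "
from h import *
p=manip.camera('wrist'); save(p,'w7c.png',(190,90,410,300),3.5)"
```

```text
(no output)
```

View pics/w7c.png

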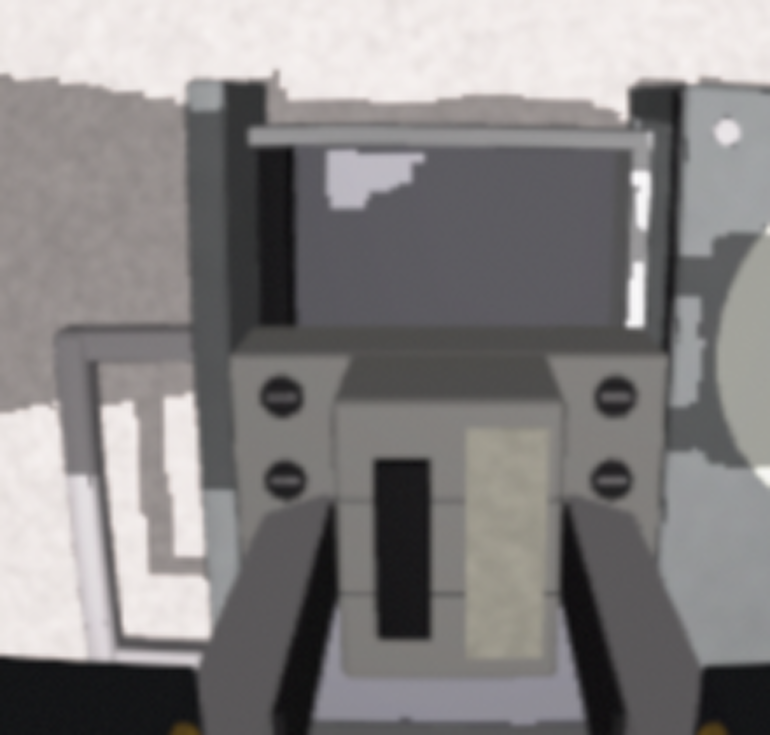

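```bash
python3 - <<'E'
from h import *
np.set_printoptions(precision=1,suppress=True)
p=manip.camera('wrist'); f=lambda x,y,z:wat(p,(190+x/3.5,90+y/3.5),z)
print("floor front(14)",f(294,200,14),f(296,320,14),"strip top front?",f(262,200,34))
print("back wall top inner(50)",f(628,200,50),f(625,320,50))
print("back wall top outer",f(652,200,50),"floor back?",f(614,200,14))
print("case top front(96)",f(684,100,96),f(665,330,96))
print("panel top back edge(84)",f(225,100,84),f(232,320,84),"front",f(188,100,84))
print("side wall top outer", f(400,128,50),"inner",f(400,147,50))
E
```

```text
floor front(14) [508.4  84.3  14. ] [510.   41.7  14. ] strip top front? [500.5  86.   34. ]
back wall top inner(50) [618.1  93.   50. ] [620.2  54.4  50. ]
back wall top outer [625.8  93.5  50. ] floor back? [619.4  89.6  14. ]
case top front(96) [623.8 125.4  96. ] [623.6  61.4  96. ]
panel top back edge(84) [497.5 119.4  84. ] [500.5  56.   84. ] front [486.8 119.3  84. ]
side wall top outer [545.7 111.7  50. ] inner [546.  105.8  50. ]
```

```bash
python3 -m jog '[0,40,0,0,1,0,0,80,0,0,1,0,0,105,0,0,1,0,0,120,0,0,1,0,0,126,0,0,1,0,0,126,0,0,1,0,0,126,0,0,1,0]'
```

```text
clock: 15.47
eef_pos: [564.4, 42.6, 82.4]
eef_rot: [-1.57, -0.0, -1.544]
wrist_force: [0.0, 0.0, -2.3]
finger_gap: 39.6
```

```bash
python3 -m jog '[0,2,0,0,0,0,0,4,0,0,0,0,0,4,0,0,0,0,0,4,0,0,0,0]'
```

```text
clock: 15.8
eef_pos: [564.0, 42.6, 77.9]
eef_rot: [-1.57, 0.0, -1.545]
wrist_force: [-0.7, -0.2, -3.0]
finger_gap: 39.6
```

```bash
python3 -m jog '[0,2,0,0,0,0,0,4,0,0,0,0,0,4,0,0,0,0,0,4,0,0,0,0]'
```

```text
clock: 16.13
eef_pos: [565.0, 42.1, 74.9]
eef_rot: [-1.568, -0.001, -1.545]
wrist_force: [0.2, -4.2, 8.8]
finger_gap: 39.4
```

Floor contact. Release and rise.

```bash
python3 -m jog '[0,0,0,0,0,0,0,0,0,0,0,0,0,0,0,0,0,0,0,0,0,0,0,0]' 60; python3 -m jog '[0,-40,0,0,0,0,0,-80,0,0,0,0,0,-128,0,0,0,0,0,-128,0,0,0,0,0,-128,0,0,0,0]'; python3 -c "
from h import *
p=manip.camera('wrist'); save(p,'w8.png')
p=manip.camera('scene'); save(p,'c8.png',(190,130,460,390),2.2)
go(557,370.5,205,-4.7)"
```

```text
clock: 16.47
eef_pos: [563.8, 42.7, 73.3]
eef_rot: [-1.571, 0.0, -1.545]
wrist_force: [0.3, -0.3, -0.3]
finger_gap: 59.3
clock: 16.88
eef_pos: [564.9, 42.7, 204.3]
eef_rot: [-1.566, -0.0, -1.545]
wrist_force: [-0.9, -0.3, -0.5]
finger_gap: 60.0
cur [563.5  42.6 200.3] [-90.1   0.  -88.5] -> row [-327.9   -4.7    2. ] [  0.1 -83.8  -0.1] rows 11.7
```

View pics/w8.png

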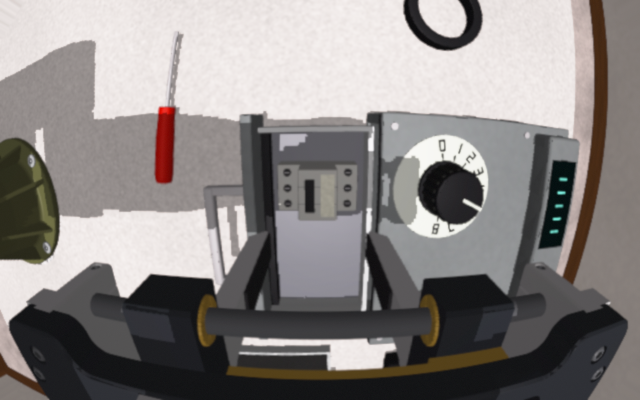

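View pics/c8.png

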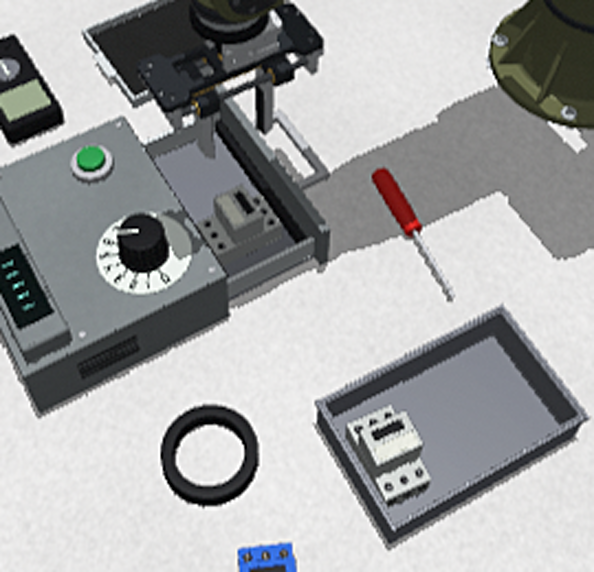

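Module A stands flat in the drawer. Next is module B, which may have shifted, so I'll look again from above.

```bash
python3 -m jog '[-328,-4,2,0,-84,0,-328,-4,2,0,-84,0,-328,-4,2,0,-84,0,-328,-4,2,0,-84,0,-328,-4,2,0,-84,0,-328,-4,2,0,-84,0,-328,-4,2,0,-84,0,-328,-4,2,0,-84,0,-328,-4,2,0,-84,0,-328,-4,2,0,-84,0]';python3 -m jog '[0,0,0,0,-13,0,0,0,0,0,-13,0,0,0,0,0,-13,0,0,0,0,0,-13,0,0,0,0,0,-13,0]'; python3 -c "
from h import *
p=manip.camera('wrist'); save(p,'w9.png',(220,100,420,270),4)
go(557,370.5,205,-4.7)"
```

```text
clock: 17.82
eef_pos: [556.0, 372.3, 201.8]
eef_rot: [-1.574, 0.003, -0.286]
wrist_force: [0.4, -0.3, -0.4]
finger_gap: 60.3
clock: 18.23
eef_pos: [557.1, 370.4, 204.2]
eef_rot: [-1.572, 0.001, -0.072]
wrist_force: [0.0, -0.3, -0.7]
finger_gap: 60.1
cur [557.2 370.4 204.6] [-90.    0.1  -4.1] -> row [-0.2 -0.4  0.1] [ 0.   0.6 -0.1] rows 0.1
```

View pics/w9.png

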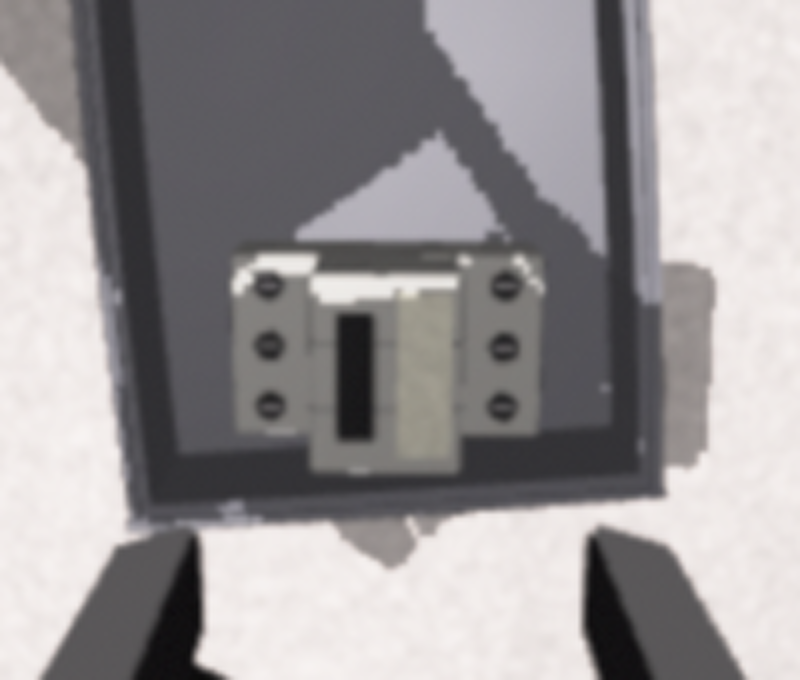

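```bash
python3 - <<'E'
from h import *
p=manip.camera('wrist'); f=lambda L,z:[wat(p,(220+x/4,100+y/4),z) for x,y in L]
print(rect(f([(311,275),(462,277),(460,470),(311,470)],71)))
print(rect(f([(233,255),(542,258),(540,434),(236,434)],35)))
go(557,370.5,65,-4.7)
E
```

```text
(array([557.4, 370.2]), 'ang x 85.6', 'ang y -4.4', 'size 39 52')
(array([557.9, 370.5]), 'ang x 85.7', 'ang y -3.9', 'size 89 53')
cur [557.3 370.4 204.9] [-90.   0.  -4.] -> row [-2.000e-01  1.399e+02  1.000e-01] [ 0.   0.7 -0. ] rows 3.4
```

```bash
python3 -m jog '[0,40,0,0,0,0,0,80,0,0,0,0,0,120,0,0,0,0,0,139,0,0,0,0,0,139,0,0,0,0,0,139,0,0,0,0]' 60; python3 -m jog '[0,0,0,0,0,0,0,0,0,0,0,0,0,0,0,0,0,0,0,0,0,0,0,0,0,0,0,0,0,0]' 30 25;python3 -m jog '[0,-40,0,0,0,0,0,-80,0,0,0,0,0,-120,0,0,0,0,0,-138,0,0,0,0,0,-138,0,0,0,0]'; python3 -c "
from h import *
go(567,-48.5,205,-88.1)"
```

```text
clock: 18.83
eef_pos: [557.3, 370.5, 66.4]
eef_rot: [-1.571, 0.001, -0.069]
wrist_force: [-0.3, 0.1, 2.3]
finger_gap: 60.1
clock: 19.25
eef_pos: [558.0, 370.7, 68.1]
eef_rot: [-1.57, -0.002, -0.068]
wrist_force: [-0.8, -1.9, 6.8]
finger_gap: 39.0
clock: 19.67
eef_pos: [558.6, 371.4, 210.3]
eef_rot: [-1.566, -0.007, -0.068]
wrist_force: [0.1, 0.2, -1.9]
finger_gap: 38.9
cur [558.6 371.4 210.3] [-89.7  -0.4  -3.9] -> row [  36.9    3.5 -418.4] [-0.5 84.2  0.1] rows 11.8
```

```bash
python3 -m jog '[37,0,-418,0,84,0,37,0,-418,0,84,0,37,0,-418,0,84,0,37,0,-418,0,84,0,37,0,-418,0,84,0,37,0,-418,0,84,0,37,0,-418,0,84,0,37,0,-418,0,84,0,37,0,-418,0,84,0,37,0,-418,0,84,0]'; python3 -c "
from h import *
go(567,-48.5,205,-88.1)"
```

```text
clock: 20.5
eef_pos: [564.9, -47.9, 203.1]
eef_rot: [-1.572, 0.001, -1.324]
wrist_force: [1.0, -0.6, -1.9]
finger_gap: 39.2
cur [564.9 -47.9 203.1] [-90.1   0.  -75.9] -> row [ 1.1 -1.9  1.9] [ 0.1 12.2 -0. ] rows 1.7
```

```bash
python3 -m jog '[0,0,0,0,12,0,0,0,0,0,12,0,0,0,0,0,12,0,0,0,0,0,12,0]'; python3 -c "
from h import *
p=manip.camera('wrist'); save(p,'w10.png',(190,90,410,300),3.5)
go(567,-48.5,205,-88.1)"
```

```text
clock: 20.83
eef_pos: [565.4, -45.9, 203.4]
eef_rot: [-1.572, 0.0, -1.524]
wrist_force: [-0.1, 0.6, -2.4]
finger_gap: 38.8
cur [565.6 -45.7 203.6] [-90.1   0.  -87.3] -> row [ 2.9 -1.4  1.3] [ 0.1  0.8 -0. ] rows 0.1
```

View pics/w10.png

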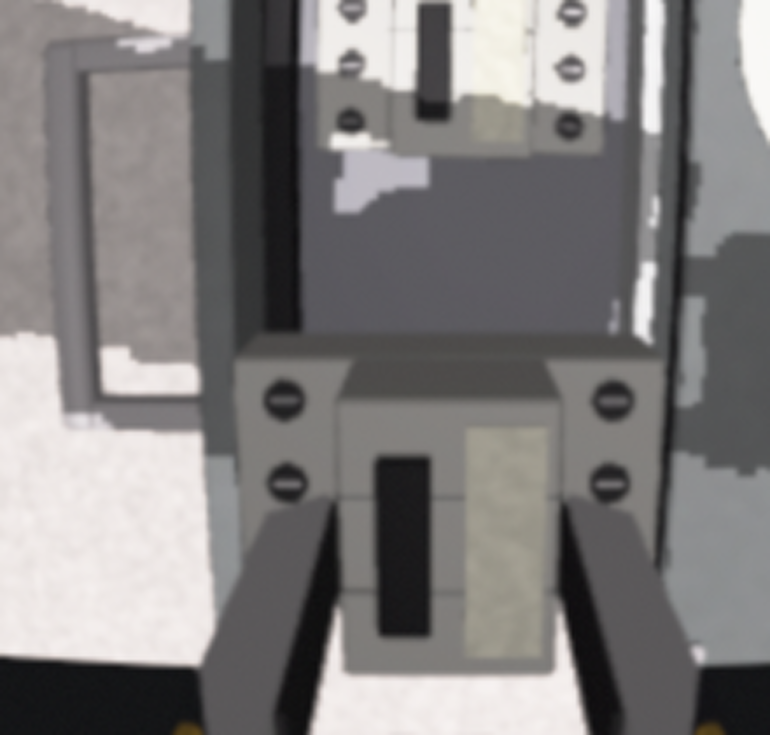

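```bash
python3 -m jog '[2,40,1.5,0,1,0,2,80,1.5,0,1,0,2,105,1.5,0,1,0,2,118,1.5,0,1,0,2,122,1.5,0,1,0,2,122,1.5,0,1,0,2,122,1.5,0,1,0]';python3 -m jog '[0,2,0,0,0,0,0,4,0,0,0,0,0,4,0,0,0,0,0,4,0,0,0,0]'
```

```text
clock: 21.47
eef_pos: [567.9, -47.7, 83.4]
eef_rot: [-1.57, -0.0, -1.543]
wrist_force: [0.2, 0.2, -1.6]
finger_gap: 38.8
clock: 21.8
eef_pos: [567.5, -48.0, 78.8]
eef_rot: [-1.57, -0.0, -1.545]
wrist_force: [0.1, 0.0, -2.6]
finger_gap: 38.9
```

```bash
python3 -m jog '[0,2,0,0,0,0,0,3,0,0,0,0,0,3,0,0,0,0,0,3,0,0,0,0]'
```

```text
clock: 22.13
eef_pos: [568.8, -49.0, 77.6]
eef_rot: [-1.567, -0.002, -1.545]
wrist_force: [-0.7, -5.6, 12.3]
finger_gap: 38.7
```

```bash
python3 -m jog '[0,0,0,0,0,0,0,0,0,0,0,0,0,0,0,0,0,0,0,0,0,0,0,0]' 60; python3 -m jog '[0,-40,0,0,0,0,0,-80,0,0,0,0,0,-128,0,0,0,0,0,-128,0,0,0,0,0,-128,0,0,0,0]' 60; python3 -c "
from h import *
p=manip.camera('wrist'); save(p,'w11.png')
go(415,-6,200,-88.1)"
```

```text
clock: 22.47
eef_pos: [567.4, -47.9, 75.3]
eef_rot: [-1.571, 0.0, -1.545]
wrist_force: [0.7, -1.3, 0.3]
finger_gap: 59.0
clock: 22.88
eef_pos: [568.5, -48.0, 206.3]
eef_rot: [-1.566, -0.001, -1.545]
wrist_force: [0.8, 0.5, -0.8]
finger_gap: 59.8
cur [567.6 -47.9 203.7] [-89.9  -0.  -88.5] -> row [ -45.9    3.5 -151.4] [-0.1 -0.4  0. ] rows 3.8
```

View pics/w11.png

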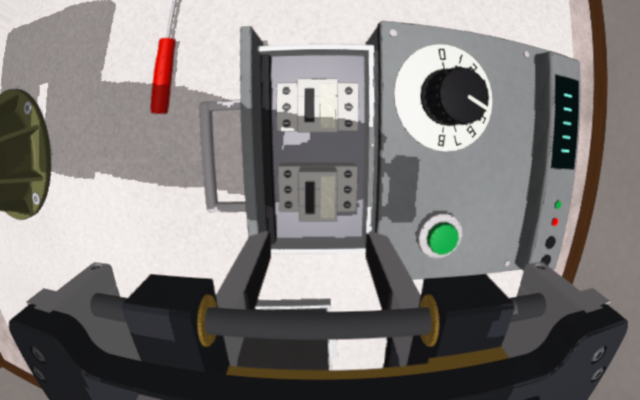

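```bash
python3 -m jog '[-46,0,-151,0,0,0,-46,0,-151,0,0,0,-46,0,-151,0,0,0,-46,0,-151,0,0,0,-46,0,-151,0,0,0,-46,0,-151,0,0,0,-46,0,-151,0,0,0]' 0 20; python3 -m jog '[0,40,0,0,0,0,0,80,0,0,0,0,0,110,0,0,0,0,0,130,0,0,0,0,0,130,0,0,0,0]'; python3 -c "
from h import *
p=manip.camera('wrist'); save(p,'w12.png')
p=manip.camera('side'); save(p,'s12.png',(200,120,400,245),4)"
```

```text
clock: 23.52
eef_pos: [415.5, -6.0, 202.6]
eef_rot: [-1.572, 0.0, -1.545]
wrist_force: [-0.2, 0.3, 0.0]
finger_gap: 16.9
clock: 23.93
eef_pos: [413.5, -6.0, 69.1]
eef_rot: [-1.579, 0.001, -1.545]
wrist_force: [-1.1, 0.2, -0.7]
finger_gap: 0.5
```

View pics/w12.png

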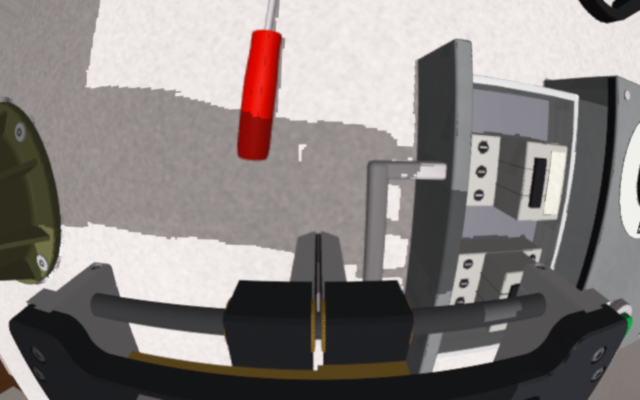

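View pics/s12.png

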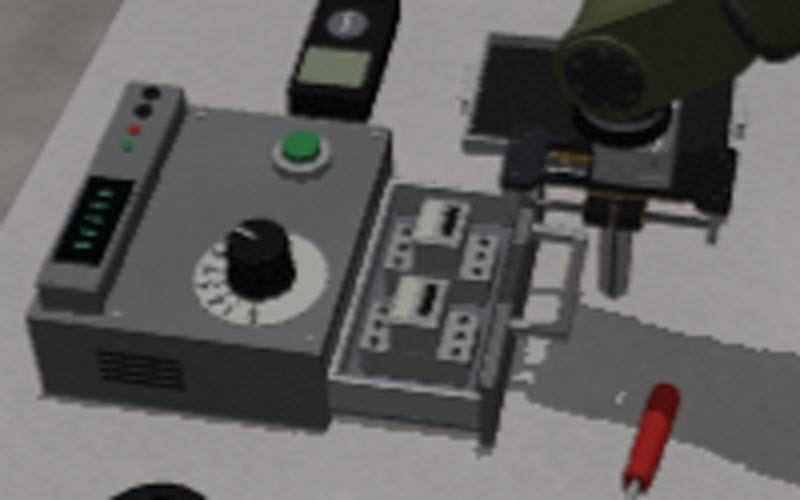

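```bash
python3 -m jog '[0,0,8,0,0,0,0,0,14,0,0,0,0,0,20,0,0,0,0,0,28,0,0,0,0,0,36,0,0,0,0,0,44,0,0,0,0,0,52,0,0,0,0,0,60,0,0,0,0,0,68,0,0,0,0,0,76,0,0,0]';python3 -m jog '[0,0,8,0,0,0,0,0,16,0,0,0,0,0,24,0,0,0,0,0,32,0,0,0,0,0,38,0,0,0,0,0,44,0,0,0,0,0,48,0,0,0,0,0,52,0,0,0,0,0,54,0,0,0,0,0,54,0,0,0]'
```

```text
clock: 24.87
eef_pos: [492.4, -3.6, 74.3]
eef_rot: [-1.57, 0.0, -1.545]
wrist_force: [-3.4, 3.6, 7.4]
finger_gap: 0.5
clock: 25.7
eef_pos: [546.7, -2.0, 74.3]
eef_rot: [-1.569, 0.001, -1.545]
wrist_force: [2.0, 4.3, 3.7]
finger_gap: 0.5
```

```bash
python3 -m jog '[0,0,2,0,0,0,0,0,5,0,0,0,0,0,5,0,0,0,0,0,5,0,0,0]'; python3 -m jog '[0,0,2,0,0,0,0,0,5,0,0,0,0,0,5,0,0,0,0,0,5,0,0,0]';python3 -c "
from h import *
p=manip.camera('wrist'); save(p,'w13.png')
p=manip.camera('scene'); save(p,'c13.png',(150,130,390,320),3.2)"
```

```text
clock: 26.03
eef_pos: [551.6, -2.0, 74.3]
eef_rot: [-1.568, 0.0, -1.545]
wrist_force: [1.4, 2.8, 3.6]
finger_gap: 0.4
clock: 26.37
eef_pos: [556.4, -1.9, 74.3]
eef_rot: [-1.569, 0.0, -1.545]
wrist_force: [0.8, 3.3, 4.9]
finger_gap: 0.1
```

View pics/w13.png

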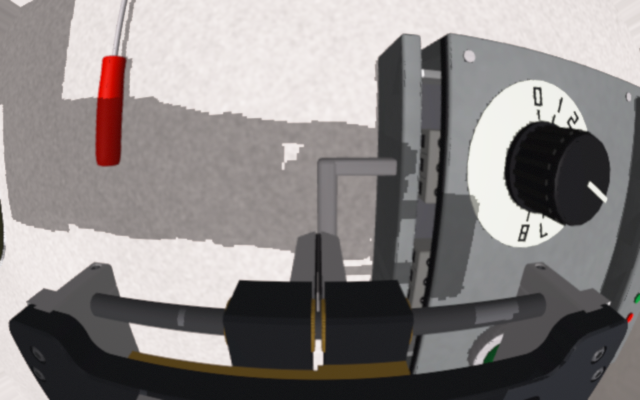

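View pics/c13.png

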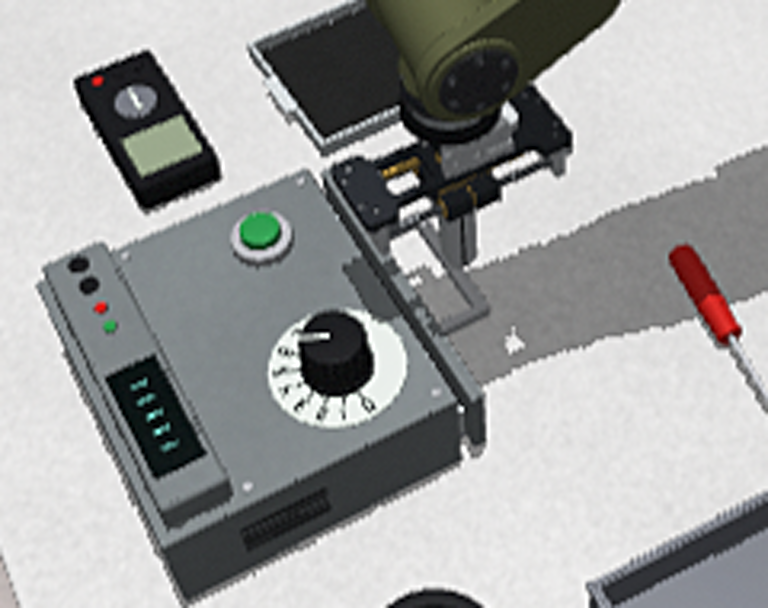

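```bash
python3 - <<'E'
from h import *
np.set_printoptions(precision=1,suppress=True)
p=manip.camera('side')
for z in (70,48): print(z,(proj(p,[413.5,-6,z])-[200,120])*4)
c=manip.camera('scene')
for z in (74.3,52): print(z,(proj(c,[556.4,-2,z])-[150,130])*3.2)
s=manip.read_state();print(s["eef_pos"],s["wrist_force"])
save(c,"c14.png",(240,170,320,240),8)
save(p,"s14.png",(280,150,360,210),8)
E
```

```text
70 [[612.8 290.9]]
48 [[611.7 309.5]]
74.3 [[457.2 259.5]]
52 [[458.2 275.2]]
[556.4  -1.9  74.4] [1.7 3.5 5.3]
```

View pics/c14.png

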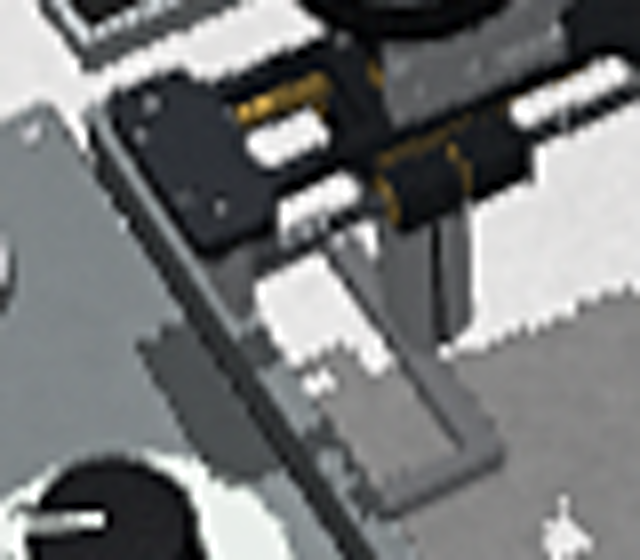

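View pics/s14.png

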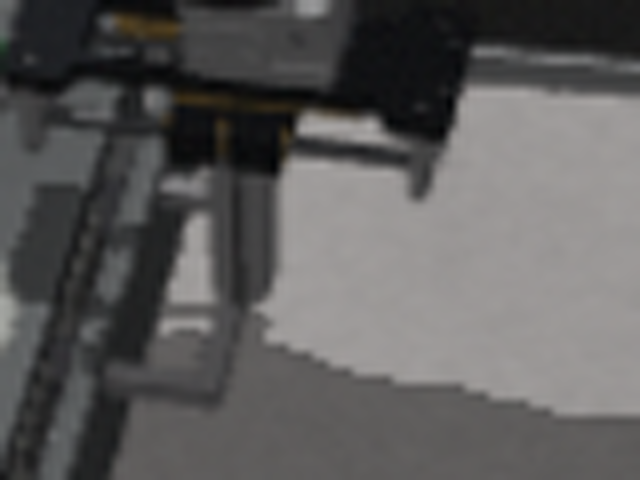

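```bash
python3 -m jog '[0,0,3,0,0,0,0,0,6,0,0,0,0,0,8,0,0,0,0,0,8,0,0,0,0,0,8,0,0,0]'; python3 -m jog '[0,0,2,0,0,0,0,0,4,0,0,0,0,0,6,0,0,0,0,0,6,0,0,0]'
```

```text
clock: 26.98
eef_pos: [564.4, -1.7, 74.3]
eef_rot: [-1.569, 0.0, -1.545]
wrist_force: [1.2, 3.8, 5.6]
finger_gap: 0.1
clock: 27.32
eef_pos: [569.4, -1.7, 74.3]
eef_rot: [-1.572, 0.0, -1.545]
wrist_force: [-7.1, 2.0, 12.3]
finger_gap: 0.6
```

```bash
python3 -m jog '[0,0,1,0,0,0,0,0,2,0,0,0,0,0,2,0,0,0,0,0,2,0,0,0]'; python3 -c "
from h import *
p=manip.camera('wrist'); save(p,'w15.png')
p=manip.camera('side'); save(p,'s15.png',(200,120,360,245),5)"
```

```text
clock: 27.65
eef_pos: [571.0, -1.7, 74.3]
eef_rot: [-1.572, 0.0, -1.545]
wrist_force: [-11.7, 2.1, 13.1]
finger_gap: 0.5
```

View pics/w15.png

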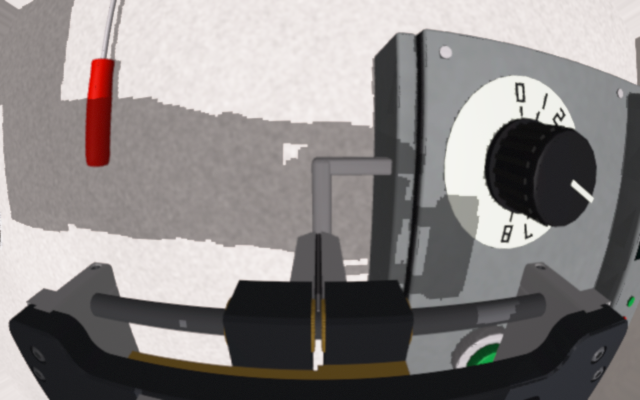

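View pics/s15.png

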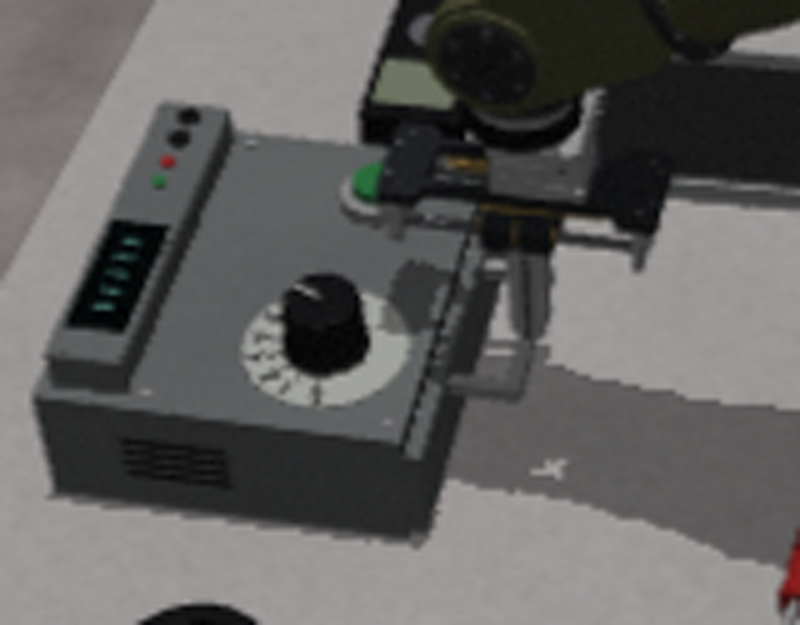

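```bash
python3 -m jog '[0,0,1,0,0,0,0,0,2,0,0,0,0,0,3,0,0,0,0,0,4,0,0,0,0,0,4,0,0,0]'
```

```text
clock: 28.17
eef_pos: [575.0, -1.7, 74.3]
eef_rot: [-1.572, 0.0, -1.545]
wrist_force: [-11.0, 0.7, 14.1]
finger_gap: 0.9
```

```bash
python3 -m jog '[0,-30,0,0,0,0,0,-70,0,0,0,0,0,-110,0,0,0,0,0,-130,0,0,0,0,0,-130,0,0,0,0,0,-130,0,0,0,0]'; python3 - <<'E'
from h import *
np.set_printoptions(precision=1,suppress=True)
s=manip.read_state();print(s["eef_pos"])
for n in ("scene","side"):
    p=manip.camera(n); t=s["eef_pos"]
    a=proj(p,t)[0]; b=proj(p,t-[0,0,22])[0]; im=p["img"][:,:,::-1].copy()
    x0,y0=int(a[0])-50,int(a[1])-60
    c=cv2.resize(im[y0:y0+120,x0:x0+100],None,fx=5,fy=5,interpolation=cv2.INTER_CUBIC)
    for q,col in((a,(0,0,255)),(b,(0,255,0))): cv2.drawMarker(c,tuple(int(v) for v in (q-[x0,y0]+.5)*5),col,cv2.MARKER_CROSS,25,2)
    cv2.imwrite("pics/tip_%s.png"%n,c)
p=manip.camera("wrist"); save(p,"w16.png")
E
```

```text
clock: 28.67
eef_pos: [575.8, -1.8, 204.2]
eef_rot: [-1.569, -0.0, -1.545]
wrist_force: [-0.3, -0.5, -0.9]
finger_gap: 0.5
[575.8  -1.8 204.2]
```

View pics/tip_scene.png

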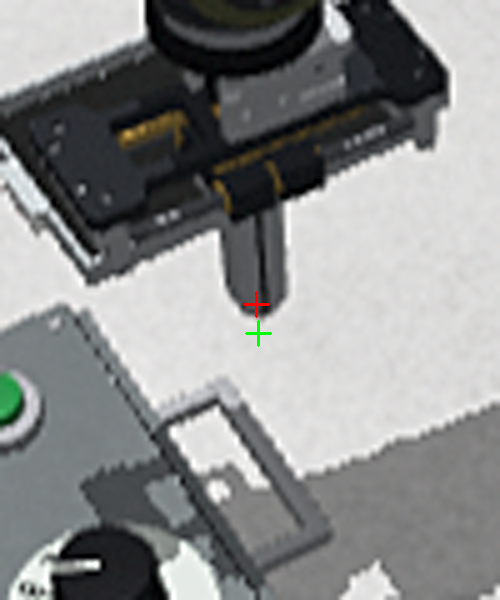

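View pics/tip_side.png

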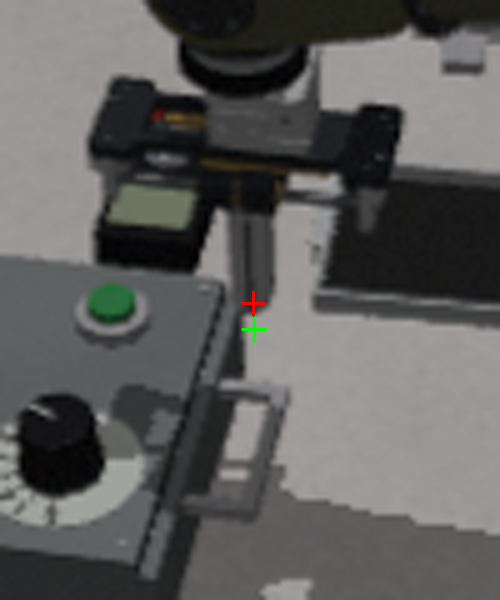

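View pics/w16.png

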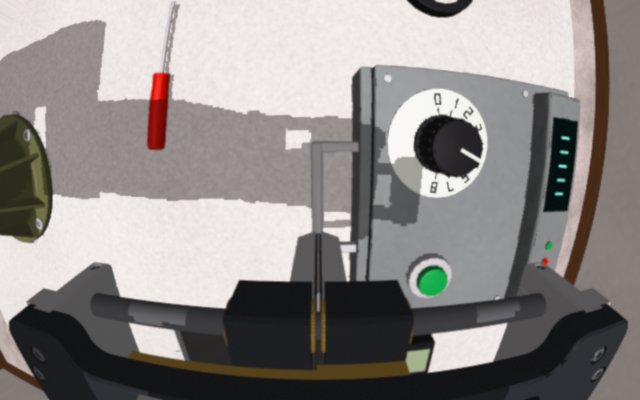

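```bash
python3 - <<'E'
from h import *
p=manip.camera("wrist"); save(p,"w16c.png",(300,55,420,175),5)
p=manip.camera("scene"); save(p,"c16c.png",(230,150,320,270),5)
E
```

```text
(no output)
```

View pics/w16c.png

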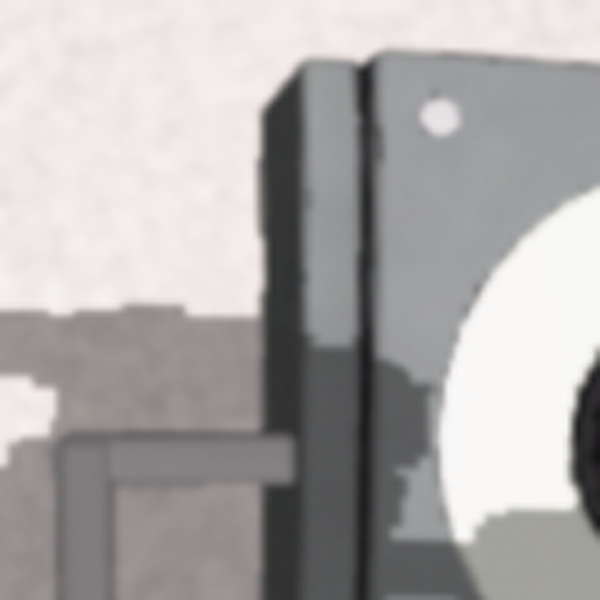

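View pics/c16c.png

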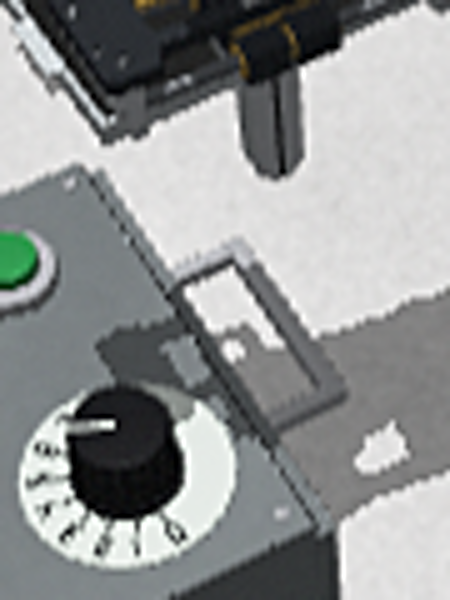

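```bash
python3 - <<'E'
from h import *
np.set_printoptions(precision=1,suppress=True)
p=manip.camera("wrist"); f=lambda x,y,z:wat(p,(300+x/5,55+y/5),z)
for y in (150,300,500): print("case",f(377,y,96),"panel back",f(357,y,84),"panel front",f(302,y,84))
c=manip.camera("scene"); g=lambda x,y,z:atz(c,(230+x/5,150+y/5),z)
print("handle outer",g(248,243,75),g(345,392,75),"panel front top",g(325,530,84))
E
```

```text
case [624.6 110.8  96. ] panel back [622.8 111.9  84. ] panel front [612.1 111.2  84. ]
case [625.6  82.6  96. ] panel back [623.9  82.5  84. ] panel front [613.1  81.9  84. ]
case [627.5  44.9  96. ] panel back [625.8  43.4  84. ] panel front [614.9  42.9  84. ]
handle outer [569.2 -56.7  75. ] [568.   56.1  75. ] panel front top [617.  130.1  84. ]
```

```bash
python3 -m jog '[0,0,-20,0,0,0,0,0,-36,0,0,0,0,40,-38,0,0,0,0,80,-38,0,0,0,0,120,-38,0,0,0,0,144,-38,0,0,0,0,144,-38,0,0,0,0,144,-38,0,0,0]';python3 -m jog '[0,0,4,0,0,0,0,0,8,0,0,0,0,0,12,0,0,0,0,0,12,0,0,0,0,0,12,0,0,0]'
```

```text
clock: 29.68
eef_pos: [537.0, -2.7, 59.2]
eef_rot: [-1.573, 0.0, -1.545]
wrist_force: [0.6, -0.2, 0.4]
finger_gap: 0.5
clock: 30.1
eef_pos: [549.7, -2.4, 60.1]
eef_rot: [-1.57, -0.0, -1.545]
wrist_force: [-0.3, -0.6, 1.3]
finger_gap: 0.3
```

```bash
python3 -m jog '[0,0,2,0,0,0,0,0,4,0,0,0,0,0,4,0,0,0,0,0,4,0,0,0]';python3 -m jog '[0,0,1,0,0,0,0,0,2,0,0,0,0,0,2,0,0,0,0,0,2,0,0,0]'
```

```text
clock: 30.43
eef_pos: [553.3, -2.3, 59.4]
eef_rot: [-1.571, 0.0, -1.545]
wrist_force: [-0.3, 0.1, 0.4]
finger_gap: 0.6
clock: 30.77
eef_pos: [555.2, -2.3, 59.4]
eef_rot: [-1.571, 0.0, -1.545]
wrist_force: [-1.0, -0.2, 1.5]
finger_gap: 0.8
```

```bash
python3 -m jog '[0,0,1,0,0,0,0,0,2,0,0,0,0,0,3,0,0,0,0,0,3,0,0,0]';python3 -m jog '[0,0,1,0,0,0,0,0,2,0,0,0,0,0,3,0,0,0,0,0,3,0,0,0]'
```

```text
clock: 31.1
eef_pos: [555.3, -2.3, 59.3]
eef_rot: [-1.579, 0.0, -1.545]
wrist_force: [-26.2, -2.2, 17.6]
finger_gap: 1.1
clock: 31.43
eef_pos: [555.4, -2.2, 59.3]
eef_rot: [-1.586, 0.0, -1.544]
wrist_force: [-50.6, -2.1, 33.5]
finger_gap: 0.4
```

Hard stop reached, so the drawer is shut. I'll back off and move above the start button.

```bash
python3 -m jog '[0,0,-8,0,0,0,0,0,-14,0,0,0,0,-40,-16,0,0,0,0,-80,-16,0,0,0,0,-120,-16,0,0,0,0,-142,-16,0,0,0,0,-142,-16,0,0,0]';python3 -c "
from h import *
go(694,-78,200,-88.1)"
```

```text
clock: 32.02
eef_pos: [547.1, -2.6, 207.0]
eef_rot: [-1.562, -0.001, -1.545]
wrist_force: [0.1, 0.3, -0.3]
finger_gap: 0.7
cur [547.1  -2.6 207. ] [-89.5  -0.  -88.5] -> row [ 79.2   8.3 144.8] [-0.5 -0.4  0. ] rows 4.0
```

```bash
python3 -m jog '[79,0,145,0,0,0,79,0,145,0,0,0,79,0,145,0,0,0,79,0,145,0,0,0,79,0,145,0,0,0,79,0,145,0,0,0,79,0,145,0,0,0]';python3 -c "
from h import *
np.set_printoptions(precision=1,suppress=True)
p=manip.camera('wrist')
save(p,'w17.png')
for r in manip.tip_of('start_top',p)[:2]: print(r['score'],r['xy'],wat(p,r['xy'],118))
go(694,-78,150,-88.1)"
```

```text
clock: 32.6
eef_pos: [691.7, -77.4, 200.4]
eef_rot: [-1.572, 0.0, -1.545]
wrist_force: [-0.6, 0.8, 0.8]
finger_gap: 0.5
0.98 [323.1, 210.5] [696.3 -79.2 118. ]
0.36 [322.4, 48.2] [691.6  62.2 118. ]
cur [691.6 -77.  202.2] [-90.   -0.  -88.5] -> row [ 1.  52.2  2.4] [-0.  -0.4  0. ] rows 1.3
```

View pics/w17.png

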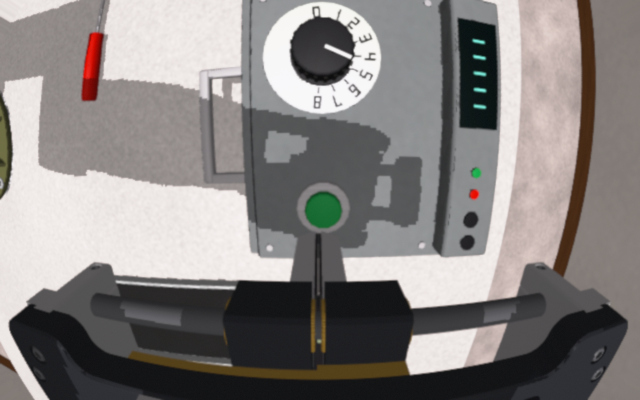

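```bash
python3 -m jog '[1,30,3,0,0,0,1,52,3,0,0,0,1,58,3,0,0,0,1,58,3,0,0,0,1,58,3,0,0,0]';python3 -m jog '[0,6,0,0,0,0,0,12,0,0,0,0,0,12,0,0,0,0,0,12,0,0,0,0]'
```

```text
clock: 33.12
eef_pos: [695.4, -78.4, 145.3]
eef_rot: [-1.569, -0.0, -1.544]
wrist_force: [0.2, -0.0, 0.5]
finger_gap: 0.4
clock: 33.45
eef_pos: [695.2, -78.7, 131.4]
eef_rot: [-1.571, 0.0, -1.545]
wrist_force: [-0.6, 0.3, -0.7]
finger_gap: 0.3
```

```bash
python3 -m jog '[0,3,0,0,0,0,0,6,0,0,0,0,0,6,0,0,0,0,0,6,0,0,0,0]';python3 -m jog '[0,3,0,0,0,0,0,6,0,0,0,0,0,6,0,0,0,0,0,6,0,0,0,0]'
```

```text
clock: 33.78
eef_pos: [695.2, -78.7, 125.2]
eef_rot: [-1.571, 0.0, -1.545]
wrist_force: [0.1, -0.4, -0.3]
finger_gap: 0.7
clock: 34.12
eef_pos: [695.2, -78.6, 119.1]
eef_rot: [-1.571, 0.0, -1.545]
wrist_force: [-1.1, 0.2, 0.3]
finger_gap: 0.1
```

```bash
python3 -m jog '[0,2,0,0,0,0,0,4,0,0,0,0,0,4,0,0,0,0,0,4,0,0,0,0]';python3 -m jog '[0,2,0,0,0,0,0,4,0,0,0,0,0,4,0,0,0,0,0,4,0,0,0,0]'
```

```text
clock: 34.45
eef_pos: [695.4, -78.7, 115.7]
eef_rot: [-1.57, -0.0, -1.545]
wrist_force: [0.5, 0.9, 2.2]
finger_gap: 0.1
clock: 34.78
eef_pos: [695.4, -78.7, 111.7]
eef_rot: [-1.57, -0.0, -1.545]
wrist_force: [0.3, 0.1, 2.8]
finger_gap: 0.6
```

```bash
python3 -m jog '[0,1,0,0,0,0,0,2,0,0,0,0,0,3,0,0,0,0,0,3,0,0,0,0]';python3 -m jog '[0,1,0,0,0,0,0,2,0,0,0,0,0,2,0,0,0,0]';
```

```text
clock: 35.12
eef_pos: [695.6, -78.7, 111.1]
eef_rot: [-1.569, -0.0, -1.545]
wrist_force: [-8.3, 1.3, 19.9]
finger_gap: 0.4
clock: 35.37
eef_pos: [695.8, -78.7, 110.8]
eef_rot: [-1.568, -0.001, -1.545]
wrist_force: [-14.2, 1.6, 31.4]
finger_gap: 0.5
```

```bash
python3 -m jog '[0,-30,0,0,0,0,0,-70,0,0,0,0,0,-92,0,0,0,0,0,-92,0,0,0,0,0,-92,0,0,0,0]' 80;python3 -c "
from h import *
go(691,60,203,-150)"
```

```text
clock: 35.78
eef_pos: [695.4, -78.7, 199.0]
eef_rot: [-1.569, -0.0, -1.545]
wrist_force: [0.3, 0.0, -0.2]
finger_gap: 30.1
cur [695.4 -78.7 199. ] [-89.9  -0.  -88.5] -> row [-138.8   -4.    -0.8] [-0.1 61.5 -0. ] rows 8.6
```

```bash
python3 -m jog '[-139,-4,-1,0,61,0,-139,-4,-1,0,61,0,-139,-4,-1,0,61,0,-139,-4,-1,0,61,0,-139,-4,-1,0,61,0,-139,-4,-1,0,61,0,-139,-4,-1,0,61,0,-139,-4,-1,0,61,0,-139,-4,-1,0,61,0,-139,-4,-1,0,61,0]' 80;python3 -c "
from h import *
p=manip.camera('wrist');save(p,'w18.png')
go(691,60,116,-150)"
```

```text
clock: 36.62
eef_pos: [690.0, 60.2, 200.1]
eef_rot: [-1.572, -0.003, -2.613]
wrist_force: [0.2, 0.2, -0.3]
finger_gap: 80.1
cur [690.1  60.2 200.4] [ -90.1   -0.2 -149.4] -> row [-0.9 84.4  0.8] [0.1 0.6 0.2] rows 2.0
```

View pics/w18.png

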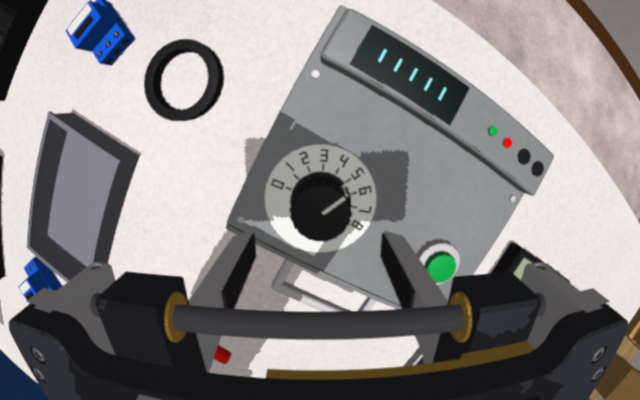

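Bin empty, sleeve at 5, drawer shut. I'll grip the sleeve and turn it back.

```bash
python3 -m jog '[0,40,0,0,0,0,0,80,0,0,0,0,0,84,0,0,0,0,0,84,0,0,0,0,0,84,0,0,0,0]'; python3 -m jog '[0,0,0,0,0,0,0,0,0,0,0,0,0,0,0,0,0,0,0,0,0,0,0,0,0,0,0,0,0,0,0,0,0,0,0,0]' 40 25; python3 -m jog '[0,0,0,0,-7,0,0,0,0,0,-14,0,0,0,0,0,-21,0,0,0,0,0,-28,0,0,0,0,0,-35,0,0,0,0,0,-42,0,0,0,0,0,-49,0,0,0,0,0,-56,0,0,0,0,0,-60,0,0,0,0,0,-60,0]'; python3 -m jog '[0,0,0,0,-7,0,0,0,0,0,-14,0,0,0,0,0,-21,0,0,0,0,0,-28,0,0,0,0,0,-35,0,0,0,0,0,-42,0,0,0,0,0,-49,0,0,0,0,0,-56,0,0,0,0,0,-60,0,0,0,0,0,-60,0]'
```

```text
clock: 37.08
eef_pos: [691.2, 60.3, 120.1]
eef_rot: [-1.57, 0.001, -2.608]
wrist_force: [0.5, -0.4, 0.5]
finger_gap: 79.7
clock: 37.58
eef_pos: [691.5, 59.2, 119.4]
eef_rot: [-1.568, 0.001, -2.61]
wrist_force: [3.3, -6.7, 1.5]
finger_gap: 49.5
clock: 38.42
eef_pos: [691.3, 58.9, 119.3]
eef_rot: [-1.569, -0.002, -1.558]
wrist_force: [4.3, -7.1, 0.8]
finger_gap: 49.5
clock: 39.25
eef_pos: [691.3, 58.8, 119.3]
eef_rot: [-1.572, -0.003, -0.511]
wrist_force: [3.6, -7.9, 2.6]
finger_gap: 49.3
```

```bash
python3 -m jog '[0,0,0,0,0,0,0,0,0,0,0,0,0,0,0,0,0,0,0,0,0,0,0,0]' 75;python3 -m jog '[0,-40,0,0,0,0,0,-84,0,0,0,0,0,-84,0,0,0,0,0,-84,0,0,0,0]';python3 -c "
from h import *
p=manip.camera('wrist');save(p,'w19.png')
go(550,-4,203,-88.1)"
```

```text
clock: 39.58
eef_pos: [690.6, 60.5, 118.4]
eef_rot: [-1.571, 0.0, -0.515]
wrist_force: [0.2, -0.5, 0.5]
finger_gap: 72.2
clock: 39.92
eef_pos: [691.6, 60.5, 205.8]
eef_rot: [-1.568, -0.005, -0.515]
wrist_force: [0.1, 0.2, -0.8]
finger_gap: 75.4
cur [690.8  60.5 203.1] [-90.   -0.1 -29.5] -> row [-9.080e+01 -1.000e-01 -1.255e+02] [-0.1 58.6  0. ] rows 8.2
```

View pics/w19.png

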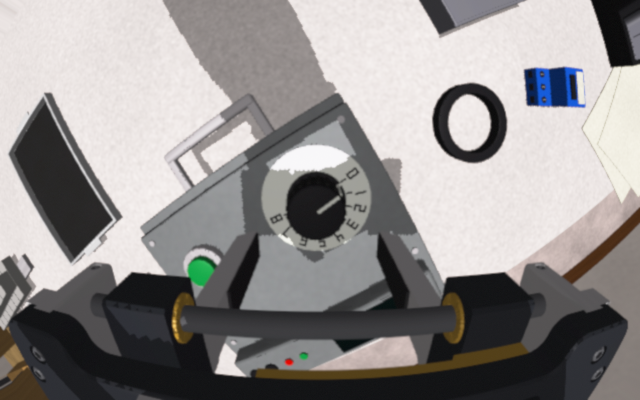

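```bash
python3 -c "
from h import *
p=manip.camera('wrist');save(p,'w19c.png',(240,130,400,270),5)
c=wat(p,(318.5,212.5),140);m=wat(p,(339.5,197),140);print(c,m,np.degrees(np.arctan2(*(m-c)[[1,0]]))-1.8)"
```

```text
[690.11953074  62.78974143 140.        ] [687.00220613  84.22039676 140.        ] 96.47625514823686
```

View pics/w19c.png

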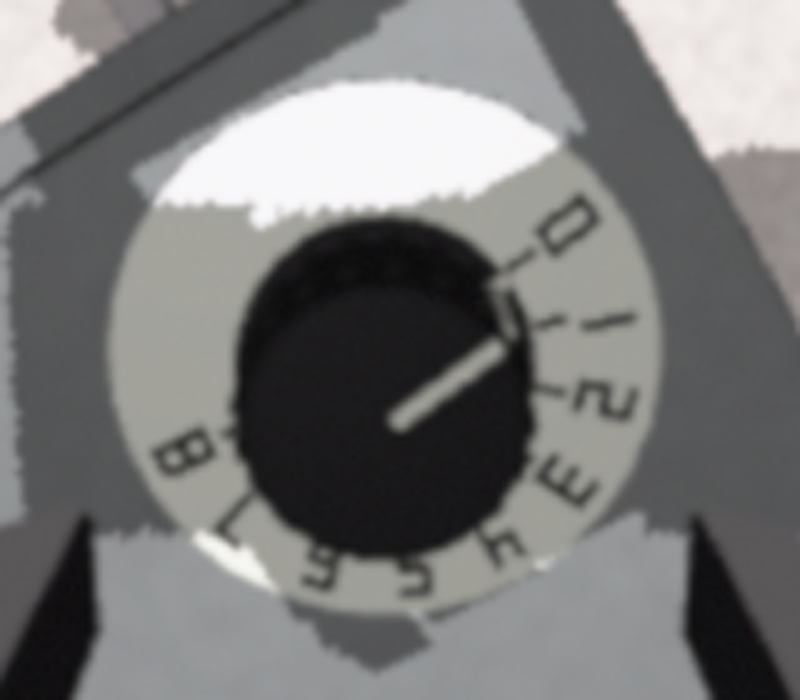

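```bash
python3 -m jog '[-91,0,-126,0,59,0,-91,0,-126,0,59,0,-91,0,-126,0,59,0,-91,0,-126,0,59,0,-91,0,-126,0,59,0,-91,0,-126,0,59,0,-91,0,-126,0,59,0,-91,0,-126,0,59,0,-91,0,-126,0,59,0,-91,0,-126,0,59,0]' 36;python3 -c "
from h import *
np.set_printoptions(precision=1,suppress=True)
p=manip.camera('wrist');save(p,'w20.png')
for r in manip.tip_of('drawer_handle',p)[:2]: print(r['score'],r['xy'],wat(p,r['xy'],68))
go(575,-4,203,-88.1)"
```

```text
clock: 40.85
eef_pos: [548.8, -4.5, 201.0]
eef_rot: [-1.573, 0.0, -1.546]
wrist_force: [0.1, 0.2, -0.2]
finger_gap: 36.0
0.93 [340.0, 196.9] [571.8  -6.5  68. ]
cur [549.   -4.5 201.4] [-90.1   0.  -88.4] -> row [ 0.2 -1.7 26. ] [ 0.1 -0.3 -0. ] rows 0.6
```

View pics/w20.png

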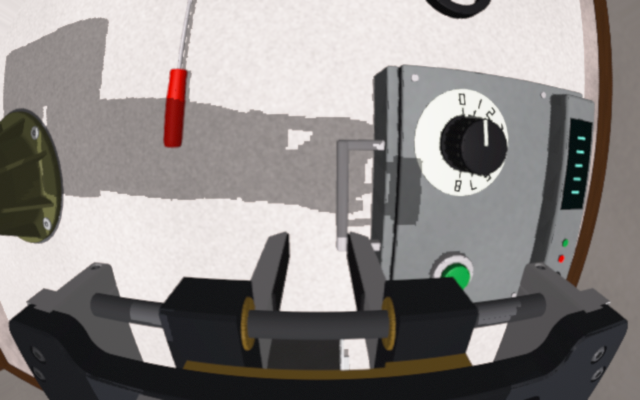

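```bash
python3 -m jog '[0,0,25,0,0,0,0,0,25,0,0,0,0,40,25,0,0,0,0,80,25,0,0,0,0,105,25,0,0,0,0,118,25,0,0,0,0,118,25,0,0,0]' 36 15;python3 -c "
from h import *
p=manip.camera('wrist');save(p,'w21.png',(200,80,460,300),3)"
```

```text
clock: 41.53
eef_pos: [572.4, -3.8, 80.8]
eef_rot: [-1.577, 0.001, -1.544]
wrist_force: [0.0, 0.4, -1.2]
finger_gap: 36.2
```

View pics/w21.png

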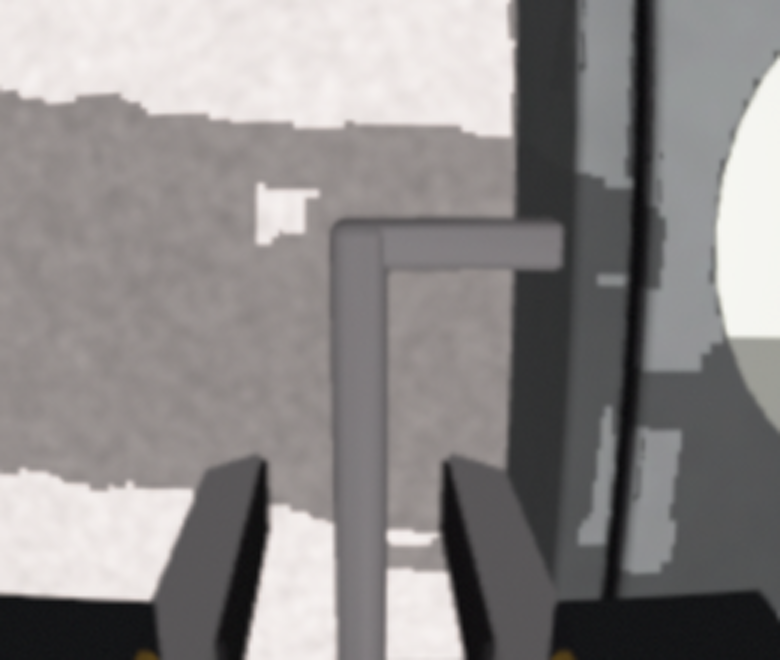

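```bash
python3 -m jog '[0,10,0,0,0,0,0,20,0,0,0,0,0,29,0,0,0,0,0,29,0,0,0,0]';python3 -m jog '[0,0,0,0,0,0,0,0,0,0,0,0,0,0,0,0,0,0,0,0,0,0,0,0,0,0,0,0,0,0,0,0,0,0,0,0]' 8 15
```

```text
clock: 41.92
eef_pos: [573.6, -3.9, 53.7]
eef_rot: [-1.573, 0.0, -1.545]
wrist_force: [-0.5, 0.7, -0.0]
finger_gap: 36.2
clock: 42.42
eef_pos: [573.6, -3.9, 55.8]
eef_rot: [-1.573, -0.0, -1.545]
wrist_force: [-8.0, 0.3, 6.1]
finger_gap: 11.7
```

```bash
python3 -m jog '[0,0,-4,0,0,0,0,0,-10,0,0,0,0,0,-17,0,0,0,0,0,-24,0,0,0,0,0,-31,0,0,0,0,0,-38,0,0,0,0,0,-45,0,0,0,0,0,-52,0,0,0,0,0,-59,0,0,0,0,0,-66,0,0,0]';python3 -m jog '[0,0,-7,0,0,0,0,0,-14,0,0,0,0,0,-21,0,0,0,0,0,-28,0,0,0,0,0,-35,0,0,0,0,0,-42,0,0,0,0,0,-49,0,0,0,0,0,-55,0,0,0,0,0,-60,0,0,0,0,0,-64,0,0,0]'
```

```text
clock: 43.25
eef_pos: [507.9, -6.2, 55.8]
eef_rot: [-1.57, -0.001, -1.545]
wrist_force: [2.6, -5.9, 3.4]
finger_gap: 11.5
clock: 44.08
eef_pos: [444.0, -8.4, 55.8]
eef_rot: [-1.57, -0.002, -1.545]
wrist_force: [2.7, -12.5, 1.8]
finger_gap: 11.7
```

```bash
python3 -m jog '[0,0,-2,0,0,0,0,0,-4,0,0,0,0,0,-5,0,0,0,0,0,-5,0,0,0]';python3 -m jog '[0,0,0,0,0,0,0,0,0,0,0,0,0,0,0,0,0,0,0,0,0,0,0,0]' 34;python3 -m jog '[0,-30,0,0,0,0,0,-70,0,0,0,0,0,-110,0,0,0,0,0,-150,0,0,0,0,0,-150,0,0,0,0,0,-150,0,0,0,0]';python3 -c "
from h import *
p=manip.camera('scene');save(p,'c22.png',(150,110,460,390),2)
go(558,-5,205,-88.1)"
```

```text
clock: 44.42
eef_pos: [439.0, -8.6, 55.8]
eef_rot: [-1.57, -0.002, -1.545]
wrist_force: [0.5, -13.6, 4.1]
finger_gap: 12.0
clock: 44.75
eef_pos: [439.0, -7.2, 55.3]
eef_rot: [-1.571, 0.0, -1.545]
wrist_force: [0.8, 0.3, -1.0]
finger_gap: 32.9
clock: 45.25
eef_pos: [440.0, -7.3, 206.9]
eef_rot: [-1.567, -0.0, -1.545]
wrist_force: [0.3, -0.1, -0.6]
finger_gap: 34.0
cur [439.2  -7.3 205.2] [-90.    0.  -88.5] -> row [  0.8   0.2 118.8] [-0.  -0.4 -0. ] rows 2.8
```

View pics/c22.png

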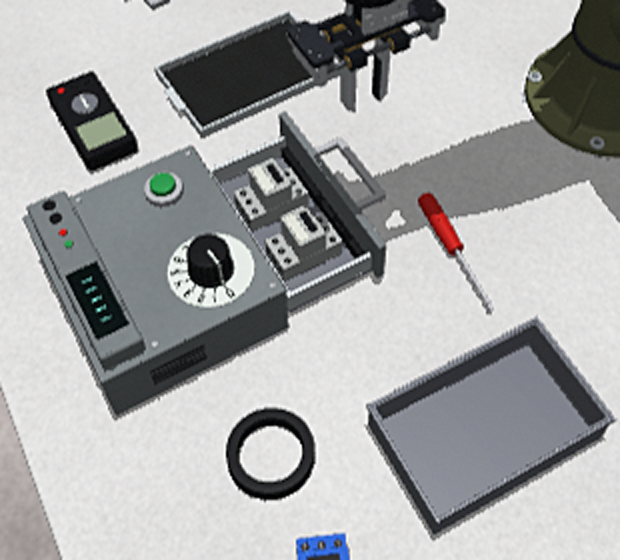

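Drawer is out with both modules standing in it. I'll look from above.

```bash
python3 -m jog '[-8,0,118,0,0,0,-8,0,118,0,0,0,-8,0,118,0,0,0,-8,0,118,0,0,0,-8,0,118,0,0,0,-8,0,118,0,0,0]' 62;python3 -c "
from h import *
p=manip.camera('wrist');save(p,'w23.png',(220,60,400,290),3.4)
go(558,-5,205,-88.1)"
```

```text
clock: 45.8
eef_pos: [556.1, 3.7, 203.8]
eef_rot: [-1.574, 0.0, -1.545]
wrist_force: [0.3, 0.4, 0.5]
finger_gap: 61.9
cur [556.1   3.7 204.6] [-90.1   0.  -88.5] -> row [ 8.7 -0.4  1.7] [ 0.1 -0.4 -0. ] rows 0.2
```

View pics/w23.png

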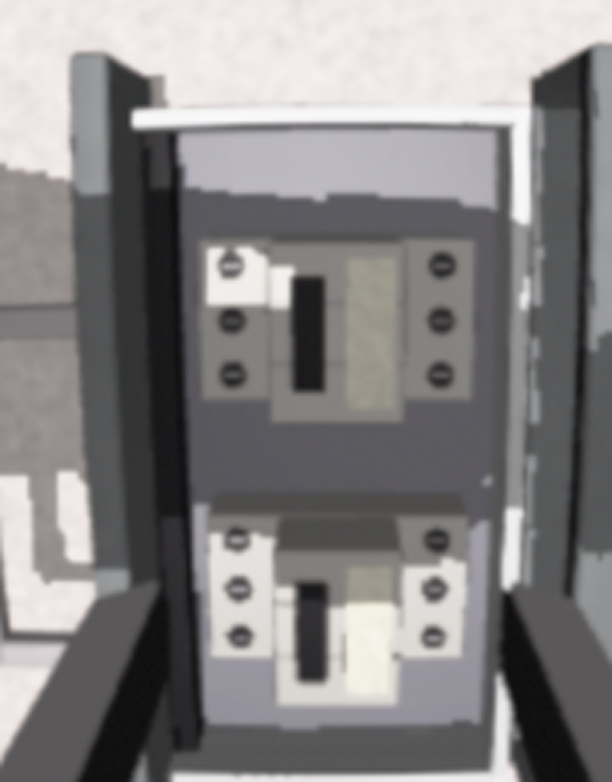

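```bash
python3 - <<'E'
from h import *
p=manip.camera('wrist'); f=lambda L,z:[wat(p,(220+x/3.4,60+y/3.4),z) for x,y in L]
print(rect(f([(272,243),(403,240),(402,422),(272,420)],80)))
print(rect(f([(200,240),(473,238),(472,398),(202,400)],44)))
print(rect(f([(275,550),(400,550),(400,705),(277,705)],80)))
print(rect(f([(208,505),(466,505),(466,657),(212,657)],44)))
go(556,-53,56,-88.1)
E
```

```text
(array([556.1,  43.5]), 'ang x 1.8', 'ang y -88.6', 'size 38 53')
(array([556.1,  43.2]), 'ang x 2.0', 'ang y -88.2', 'size 89 53')
(array([559. , -50.4]), 'ang x 1.5', 'ang y -88.0', 'size 39 54')
(array([559.1, -48.5]), 'ang x 1.6', 'ang y -87.6', 'size 89 57')
cur [556.2   3.6 205.2] [-90.    0.  -88.5] -> row [ 56.6 149.2  -1.6] [ 0.  -0.4 -0. ] rows 3.8
```

```bash
python3 -c "
from h import *
go(559,-49.5,58,-88.3)"
```

```text
cur [556.2   3.6 205.2] [-90.    0.  -88.5] -> row [ 53.2 147.2   1.5] [ 0.  -0.2 -0. ] rows 3.8
```

```bash
python3 -m jog '[53,0,1.5,0,0,0,53,0,1.5,0,0,0,53,40,1.5,0,0,0,53,80,1.5,0,0,0,53,120,1.5,0,0,0,53,147,1.5,0,0,0,53,147,1.5,0,0,0,53,147,1.5,0,0,0]' 62 25; python3 -m jog '[0,0,0,0,0,0,0,0,0,0,0,0,0,0,0,0,0,0,0,0,0,0,0,0,0,0,0,0,0,0]' 30 25;python3 -m jog '[0,-40,0,0,0,0,0,-80,0,0,0,0,0,-120,0,0,0,0,0,-147,0,0,0,0,0,-147,0,0,0,0]'; python3 -c "
from h import *
go(500,-305,205,-175)"
```

```text
clock: 46.57
eef_pos: [559.5, -49.4, 58.8]
eef_rot: [-1.572, 0.0, -1.545]
wrist_force: [0.7, 0.2, 0.2]
finger_gap: 61.6
clock: 46.98
eef_pos: [560.6, -49.4, 59.9]
eef_rot: [-1.569, -0.0, -1.545]
wrist_force: [-1.3, 0.4, 8.1]
finger_gap: 39.8
clock: 47.4
eef_pos: [562.0, -49.5, 212.1]
eef_rot: [-1.561, -0.002, -1.545]
wrist_force: [0.6, -0.4, -1.2]
finger_gap: 40.2
cur [562.  -49.5 212.1] [-89.4  -0.1 -88.5] -> row [253.7   6.9 -68.7] [-0.5 86.5 -0.3] rows 12.1
```

```bash
python3 -m jog '[254,5,-55,0,87,0,254,5,-55,0,87,0,254,5,-55,0,87,0,254,5,-55,0,87,0,254,5,-55,0,87,0,254,5,-55,0,87,0,254,5,-55,0,87,0,254,5,-55,0,87,0,254,5,-55,0,87,0,254,5,-55,0,87,0]';python3 -m jog '[0,0,0,0,15,0,0,0,0,0,15,0,0,0,0,0,15,0,0,0,0,0,15,0]';python3 -c "
from h import *
p=manip.camera('wrist');save(p,'w24.png')
go(510,-303,205,-175)"
```

```text
clock: 48.23
eef_pos: [511.2, -304.9, 199.4]
eef_rot: [-1.572, -0.001, -2.802]
wrist_force: [0.2, 0.2, -2.8]
finger_gap: 39.9
clock: 48.57
eef_pos: [511.5, -304.5, 199.8]
eef_rot: [-1.571, -0.001, -3.054]
wrist_force: [-0.0, 0.6, -2.4]
finger_gap: 40.2
cur [ 511.5 -304.5  200. ] [ -90.    -0.  -174.9] -> row [ 1.4 -5.  -1.7] [0.  0.1 0. ] rows 0.1
```

View pics/w24.png

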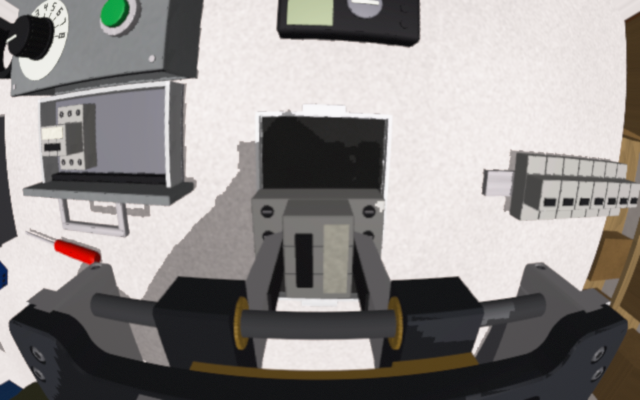

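```bash
python3 -c "
from h import *
p=manip.camera('wrist');save(p,'w24c.png',(240,90,410,210),4.5)"
```

```text
(no output)
```

View pics/w24c.png

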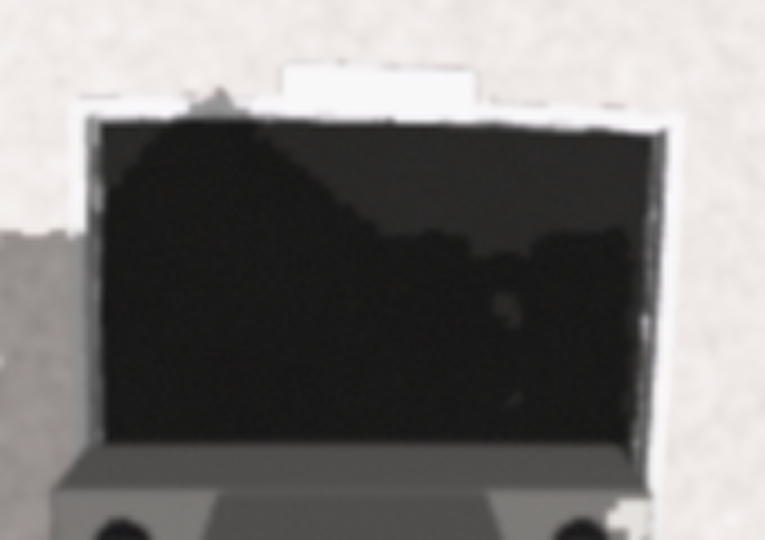

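```bash
python3 - <<'E'
from h import *
np.set_printoptions(precision=1,suppress=True)
p=manip.camera('wrist'); f=lambda x,y,z=18:wat(p,(240+x/4.5,90+y/4.5),z)
a,b=f(75,98),f(683,117); print(a,b, np.linalg.norm(a-b))
d=a-b; print("tray y axis ang",np.degrees(np.arctan2(d[1],d[0])))
u=d/np.linalg.norm(d); x=np.array([u[1],-u[0],0]); c=(a+b)/2-125*x; print("centre",c, "x ax",x)
c1,c2=f(85,430),f(652,430); print(c1,c2,(c1+c2)/2)
th=np.radians(4.5)
for l in (45,-45): print(l,c+l*x)
E
```

```text
[ 591.2 -224.4   18. ] [ 601.1 -382.9   18. ] 158.82810236315186
tray y axis ang 93.5722008999483
centre [ 471.4 -311.4   18. ] x ax [1.  0.1 0. ]
[ 502.6 -232.4   18. ] [ 516.5 -385.1   18. ] [ 509.6 -308.7   18. ]
45 [ 516.3 -308.6   18. ]
-45 [ 426.4 -314.2   18. ]
```

```bash
python3 -m jog '[-4,40,3,0,1,0,-4,80,3,0,1,0,-4,115,3,0,1,0,-4,135,3,0,1,0,-4,144,3,0,1,0,-4,144,3,0,1,0,-4,144,3,0,1,0]';python3 -m jog '[0,2,0,0,0,0,0,4,0,0,0,0,0,4,0,0,0,0,0,4,0,0,0,0]'
```

```text
clock: 49.3
eef_pos: [516.4, -307.6, 57.5]
eef_rot: [-1.57, 0.001, -3.073]
wrist_force: [1.2, 0.2, -1.1]
finger_gap: 39.5
clock: 49.63
eef_pos: [516.1, -307.4, 53.1]
eef_rot: [-1.57, 0.001, -3.074]
wrist_force: [-0.2, 0.5, -1.4]
finger_gap: 39.8
```

```bash
python3 -m jog '[0,2,0,0,0,0,0,3,0,0,0,0,0,3,0,0,0,0,0,3,0,0,0,0]'
```

```text
clock: 49.97
eef_pos: [516.3, -307.3, 50.0]
eef_rot: [-1.57, 0.001, -3.074]
wrist_force: [0.2, 1.6, 4.4]
finger_gap: 39.6
```

Contact. Release and go back for module A.

```bash
python3 -m jog '[0,0,0,0,0,0,0,1,0,0,0,0,0,1,0,0,0,0,0,1,0,0,0,0]';python3 -m jog '[0,0,0,0,0,0,0,0,0,0,0,0,0,0,0,0,0,0,0,0,0,0,0,0]' 62;python3 -m jog '[0,-40,0,0,0,0,0,-80,0,0,0,0,0,-120,0,0,0,0,0,-155,0,0,0,0,0,-155,0,0,0,0]'; python3 -c "
from h import *
p=manip.camera('wrist');save(p,'w25.png')
go(556,43,205,-88.3)"
```

```text
clock: 50.3
eef_pos: [516.4, -307.4, 49.9]
eef_rot: [-1.57, 0.001, -3.074]
wrist_force: [-4.0, 5.6, 15.3]
finger_gap: 39.6
clock: 50.63
eef_pos: [515.8, -307.3, 48.1]
eef_rot: [-1.571, -0.0, -3.074]
wrist_force: [-0.2, 0.2, 0.7]
finger_gap: 61.3
clock: 51.05
eef_pos: [517.7, -308.5, 211.1]
eef_rot: [-1.564, 0.008, -3.074]
wrist_force: [0.6, -1.3, -0.1]
finger_gap: 61.8
cur [ 517.  -308.1  207.1] [ -89.8    0.3 -176.1] -> row [ -62.6    1.1 -347.6] [ -0.4 -87.8  -0.1] rows 12.3
```

View pics/w25.png

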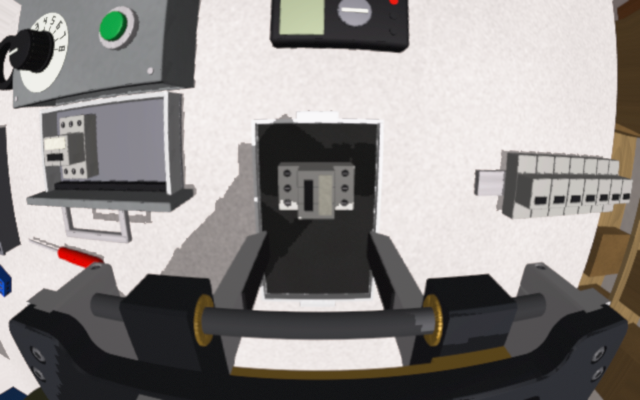

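```bash
python3 -m jog '[-62,0,-348,0,-88,0,-62,0,-348,0,-88,0,-62,0,-348,0,-88,0,-62,0,-348,0,-88,0,-62,0,-348,0,-88,0,-62,0,-348,0,-88,0,-62,0,-348,0,-88,0,-62,0,-348,0,-88,0,-62,0,-348,0,-88,0,-62,0,-348,0,-88,0]';python3 -m jog '[0,0,0,0,-17,0,0,0,0,0,-17,0,0,0,0,0,-17,0,0,0,0,0,-17,0,0,0,0,0,-17,0]';python3 -c "
from h import *
p=manip.camera('wrist');save(p,'w26.png',(220,60,400,290),3.4)
go(556,43,58,-88.3)"
```

```text
clock: 51.93
eef_pos: [553.9, 48.0, 201.8]
eef_rot: [-1.573, -0.0, -1.814]
wrist_force: [0.7, -0.1, 0.6]
finger_gap: 61.8
clock: 52.35
eef_pos: [554.0, 44.1, 202.3]
eef_rot: [-1.572, 0.0, -1.53]
wrist_force: [-0.2, -1.0, -0.3]
finger_gap: 62.0
cur [554.   44.  202.6] [-90.1   0.  -87.6] -> row [  1.1 144.6   2.1] [ 0.1  0.7 -0. ] rows 3.5
```

View pics/w26.png

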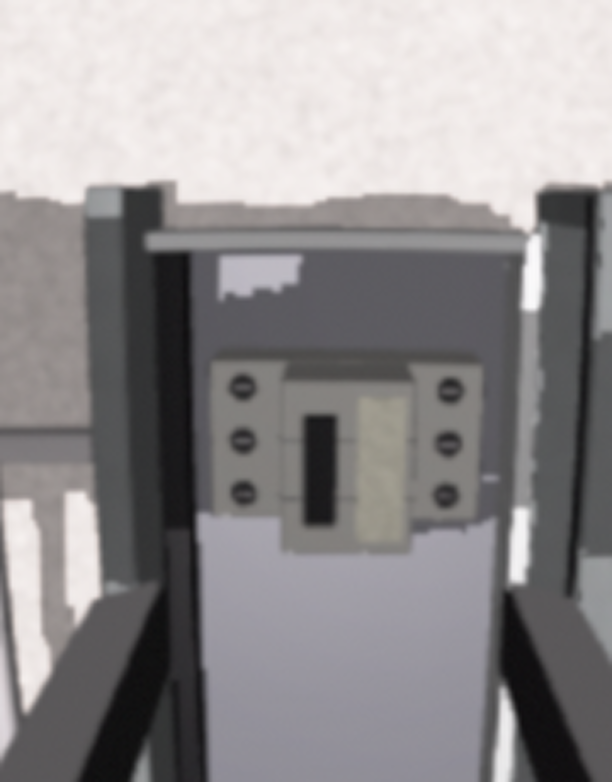

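```bash
python3 -c "
from h import *
p=manip.camera('wrist'); f=lambda L,z:[wat(p,(220+x/3.4,60+y/3.4),z) for x,y in L]
print(rect(f([(284,379),(411,380),(411,552),(281,550)],80)))"
python3 -m jog '[1,40,2,0,0.7,0,1,80,2,0,0.7,0,1,120,2,0,0.7,0,1,144,2,0,0.7,0,1,144,2,0,0.7,0,1,144,2,0,0.7,0]' 62 25; python3 -m jog '[0,0,0,0,0,0,0,0,0,0,0,0,0,0,0,0,0,0,0,0,0,0,0,0,0,0,0,0,0,0]' 30 25;python3 -m jog '[0,-40,0,0,0,0,0,-80,0,0,0,0,0,-120,0,0,0,0,0,-147,0,0,0,0,0,-147,0,0,0,0]'; python3 -c "
from h import *
go(426,-313,205,-176)"
```

```text
(array([558.1,  43.8]), 'ang x 1.7', 'ang y -87.9', 'size 38 53')
clock: 52.95
eef_pos: [556.1, 43.1, 59.2]
eef_rot: [-1.573, 0.0, -1.541]
wrist_force: [0.9, 0.1, 0.8]
finger_gap: 62.0
clock: 53.37
eef_pos: [557.1, 43.2, 60.9]
eef_rot: [-1.568, -0.0, -1.54]
wrist_force: [-1.1, -0.1, 7.7]
finger_gap: 39.9
clock: 53.78
eef_pos: [558.2, 43.3, 213.0]
eef_rot: [-1.561, -0.0, -1.54]
wrist_force: [0.0, -0.4, -1.2]
finger_gap: 39.7
cur [558.2  43.3 213. ] [-89.5  -0.  -88.2] -> row [ 352.     6.7 -143.3] [-0.4 87.8 -0.4] rows 12.3
```

```bash
python3 -m jog '[352,5,-143,0,88,0,352,5,-143,0,88,0,352,5,-143,0,88,0,352,5,-143,0,88,0,352,5,-143,0,88,0,352,5,-143,0,88,0,352,5,-143,0,88,0,352,5,-143,0,88,0,352,5,-143,0,88,0,352,5,-143,0,88,0]';python3 -m jog '[0,0,0,0,17,0,0,0,0,0,17,0,0,0,0,0,17,0,0,0,0,0,17,0,0,0,0,0,17,0]';python3 -c "
from h import *
p=manip.camera('wrist');save(p,'w27.png')
go(426,-313,56,-176)"
```

```text
clock: 54.62
eef_pos: [421.6, -317.7, 200.3]
eef_rot: [-1.571, -0.002, -2.8]
wrist_force: [-0.2, -0.0, -2.6]
finger_gap: 39.9
clock: 55.03
eef_pos: [424.1, -312.9, 200.8]
eef_rot: [-1.572, -0.001, -3.084]
wrist_force: [-0.4, -0.1, -2.7]
finger_gap: 39.7
cur [ 424.2 -312.9  200.9] [ -90.    -0.  -176.7] -> row [ -1.9 144.9   0.3] [ 0.  -0.7  0. ] rows 3.5
```

View pics/w27.png

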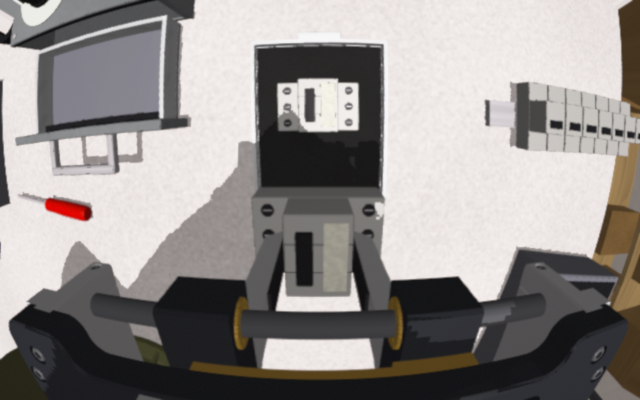

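```bash
python3 -m jog '[-3,40,0,0,-0.7,0,-3,80,0,0,-0.7,0,-3,115,0,0,-0.7,0,-3,135,0,0,-0.7,0,-3,144,0,0,-0.7,0,-3,144,0,0,-0.7,0,-3,144,0,0,-0.7,0]';python3 -m jog '[0,2,0,0,0,0,0,4,0,0,0,0,0,4,0,0,0,0,0,4,0,0,0,0]'
```

```text
clock: 55.67
eef_pos: [427.8, -313.2, 58.3]
eef_rot: [-1.57, 0.001, -3.073]
wrist_force: [0.6, -1.6, -2.3]
finger_gap: 39.6
clock: 56.0
eef_pos: [427.6, -313.1, 54.0]
eef_rot: [-1.57, 0.001, -3.074]
wrist_force: [0.4, 0.3, -2.4]
finger_gap: 39.9
```

```bash
python3 -m jog '[0,2,0,0,0,0,0,3,0,0,0,0,0,3,0,0,0,0,0,3,0,0,0,0]'
```

```text
clock: 56.33
eef_pos: [427.9, -313.1, 51.1]
eef_rot: [-1.57, 0.001, -3.074]
wrist_force: [-0.1, 2.4, 5.4]
finger_gap: 39.8
```

```bash
python3 -m jog '[0,0,0,0,0,0,0,1,0,0,0,0,0,1,0,0,0,0,0,1,0,0,0,0]';python3 -m jog '[0,0,0,0,0,0,0,0,0,0,0,0,0,0,0,0,0,0,0,0,0,0,0,0]' 62;python3 -m jog '[0,-40,0,0,0,0,0,-80,0,0,0,0,0,-120,0,0,0,0,0,-155,0,0,0,0,0,-155,0,0,0,0,0,-155,0,0,0,0]'; python3 -c "
from h import *
p=manip.camera('wrist');save(p,'w28.png')
p=manip.camera('scene');save(p,'c28.png')
p=manip.camera('side');save(p,'s28.png')"
```

```text
clock: 56.67
eef_pos: [428.3, -313.0, 50.8]
eef_rot: [-1.57, 0.002, -3.074]
wrist_force: [0.5, 5.3, 13.0]
finger_gap: 40.3
clock: 57.0
eef_pos: [427.3, -313.0, 49.3]
eef_rot: [-1.571, -0.0, -3.074]
wrist_force: [0.1, -0.5, 0.2]
finger_gap: 60.8
clock: 57.5
eef_pos: [427.8, -313.4, 205.9]
eef_rot: [-1.568, 0.002, -3.074]
wrist_force: [-0.8, 0.6, -0.9]
finger_gap: 61.7
```

View pics/w28.png

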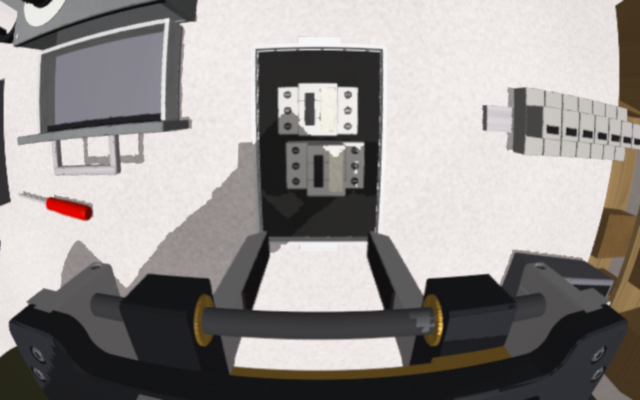

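View pics/c28.png

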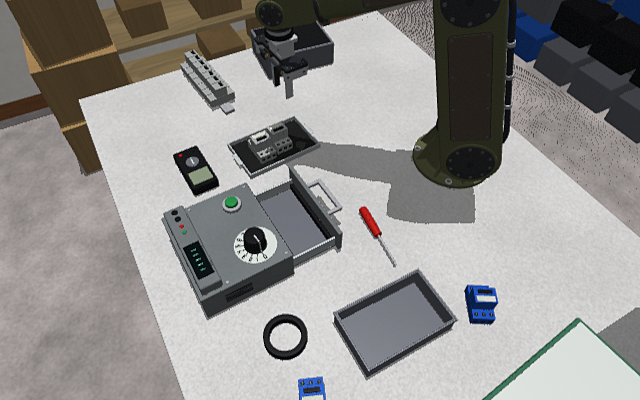

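View pics/s28.png

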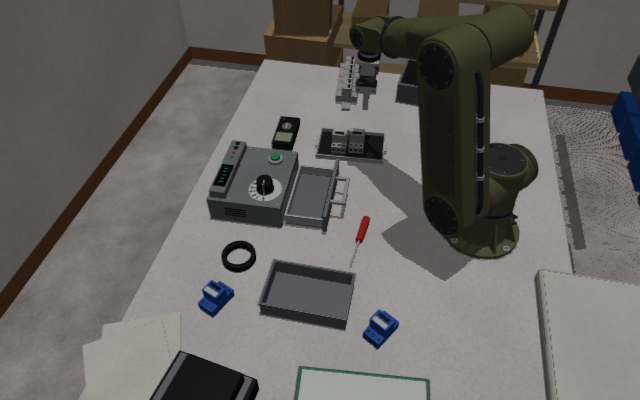

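```bash
python3 -c "
from h import *
p=manip.camera('wrist');save(p,'w29.png',(240,30,400,250),3.5)
p=manip.camera('scene');save(p,'c29.png',(215,105,335,190),6)"
```

```text
(no output)
```

View pics/w29.png

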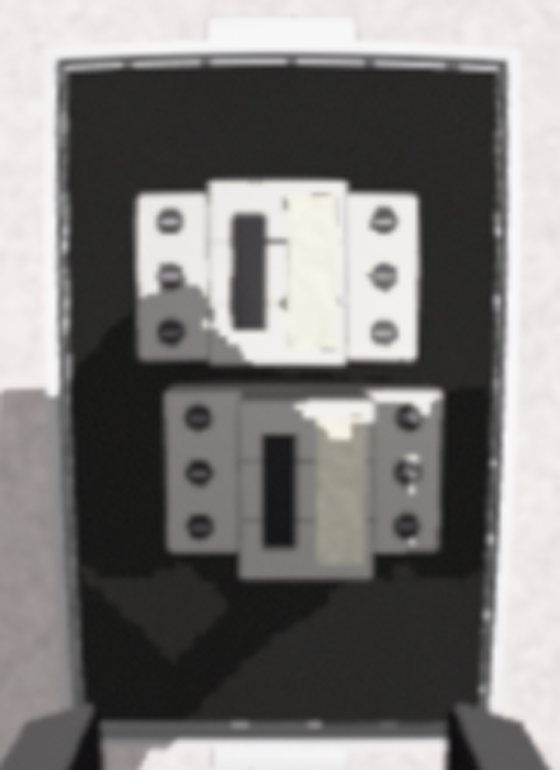

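View pics/c29.png

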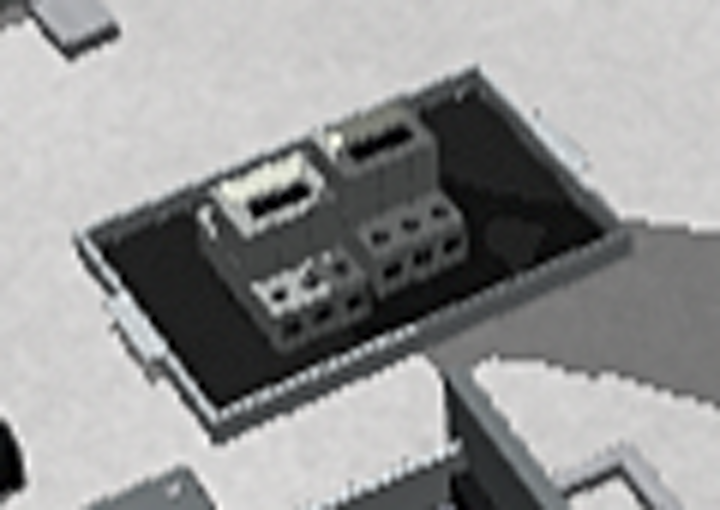

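```bash
python3 - <<'E'
from h import *
p=manip.camera('wrist'); f=lambda L,z:[wat(p,(240+x/3.5,30+y/3.5),z) for x,y in L]
for n,L,z in [("B nose",[(207,182),(348,182),(346,366),(210,362)],70),("B sh",[(136,193),(417,193),(416,362),(138,362)],34),
 ("A nose",[(239,398),(374,398),(373,580),(240,578)],70),("A sh",[(166,388),(442,390),(440,552),(168,552)],34),
 ("tray rim",[(58,57),(515,57),(490,728),(85,728)],18)]:
    print(n,rect(f(L,z)))
E
```

```text
B nose (array([ 514.8, -306.9]), 'ang x -86.9', 'ang y -175.9', 'size 40 53')
B sh (array([ 514.9, -306.7]), 'ang x -86.0', 'ang y -175.9', 'size 90 55')
A nose (array([ 452.1, -319.7]), 'ang x -86.4', 'ang y -175.7', 'size 39 54')
A sh (array([ 452.2, -320.1]), 'ang x -86.1', 'ang y -175.8', 'size 90 54')
tray rim (array([ 474.2, -313.4]), 'ang x -86.0', 'ang y -175.9', 'size 152 239')
```

```bash
python3 -c "
from h import *
p=manip.camera('scene');save(p,'c30.png',(150,150,350,320),4)
s=manip.read_state();print(s['clock'],s['wrist_force'])"
```

```text
57.85 [0.68859394 0.12990811 0.20355268]
```

View pics/c30.png

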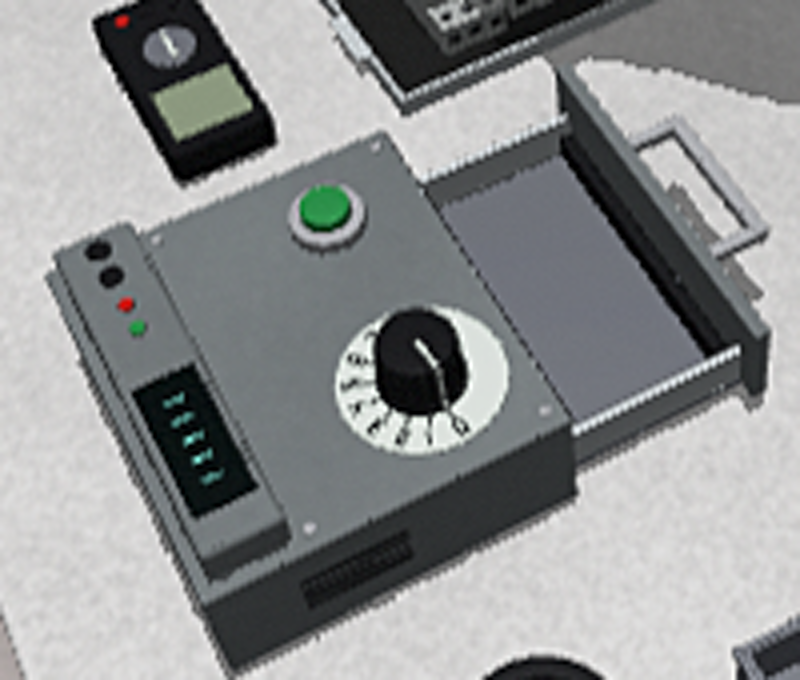

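The sleeve is at 0, the drawer is empty and out, and both modules stand in the tray, so I'm handing in.

```bash
python3 -c "
from h import *
print(manip.sign_off())"
```

```text
the job is handed in; nothing more can be done
None
```

The whole batch was run in order and handed in at about 58 s. There were two grey modules in the bin this time, and I left the blue look-alikes alone.

**What I did:**
1. Turned the sleeve from 1 to 5.
2. Pulled the drawer out and stood both modules in it.
3. Pushed the drawer shut until it hit its stop.
4. Pressed the start button to the bottom.
5. Turned the sleeve back to 0, pulled the drawer out and moved both modules to the tray.

**Last checks:**
- **Sleeve:** the mark measured 96.5 degrees, against 96 for number 0. A late scene picture still showed it at 0.
- **Drawer:** empty and about 133 mm out, judged from how far I pulled it.
- **Modules:** both upright in the tray at about (515, -307) and (452, -320) mm. The tray centre is about (471, -310).
- **Other things:** the multimeter, tape roll and screwdriver look to be where they started. I compared pictures by eye and did not measure them.

**What disagreed:**
- **Second module:** it ended about 25 mm from where I released it, probably the announced knock. It is still upright, inside the tray and about 8 mm clear of the other module.
- **Fingertips:** they touched about level with the reported TCP, not 22 mm ahead of it. Because of this the first handle pull slipped off and the drawer slid back a little, which did no harm. I gripped lower from then on.
- **Force:** checking the drawer's stop put 51 N along the push and 34 N upward on the wrist. This was through the fingers and below the 120 N limit.

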